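Switch off the bench supply and pull-check the spring gauge

TASK

Make the drive bench safe and check its spring: first turn the large knob on the sloping supply fully anticlockwise to its end stop, leaving the small knob as it is set, and then lay the black end cover that blocks the gauge's track gently in the empty white tray. Then pull the gauge's upright grip out until its pointer is level with the white mark of the marker, hold it there for a good second, and ease it back home without letting it snap. Leave the marker and everything else on the bench where it is.

Things in the scene. Friction and masses are not known exactly. Their poses are not given: they have to be found in the camera images.
- dial (a joint): Angle (rad) of the supply's large knob: 0 at its anticlockwise end stop (off); grows clockwise as seen looking onto the panel, to 4.71. It stays where it is left.
- dial_grip (a point): Point on the large knob's axis at the height to grip, 34 mm out from the panel. z: the knob's axis, out of the panel (35 degrees from vertical, leaning to the supply's front); x: along the grip bar to its end with the white line; it turns with the knob. The knob is a grey disc 68 mm across, 13 mm high, with a grip bar 64 mm long, 16 mm wide on it, from 12 to 46 mm out from the panel.
- dial_axis (a point): The same point as dial_grip but fixed to the panel (does not turn): z out of the panel, x up the slope, y to the left along the panel. At the end stop the bar's white-line end points 150 degrees anticlockwise from x (7 o'clock, where the tick marks begin).
- supply: Bench supply fixed to the table: grey wedge-shaped box 180 mm deep (x), 230 mm wide (y), 30 mm high at its front (-x) edge, rising at 35 degrees to 146 mm at the back. Origin at the middle of its underside. The black sloping panel carries the large knob on its left (+y) half and, 122 mm beside it, the small knob.
- trim_tip (a point): White-line end of the small knob (disc 42 mm across, bar 38 mm long, 32 mm high) on the same panel, which must stay as it is set.
- gauge: Spring pull gauge fixed to the table: aluminium base plate 340 x 140 x 12 mm, from x = -185 to +155 mm of its origin (underside); grey housing from x = 40 to 155 mm, 90 mm wide, 95 mm high. A steel rail with scale lines runs along its +y edge (y 50 to 66 mm, top 18 mm high). The sprung carriage pulls out along -x.
- pull (a joint): How far the gauge's pull grip is drawn out of the housing (m): 0 home, at most 0.10. Spring force about 4 N at home, 14 N at 0.08.
- pull_grip (a point): Grip point of the pull grip: an upright black plate 14 mm thick (x), 70 mm wide (y), from 50 to 112 mm above the table, standing on a steel carriage 40 x 60 mm, 48 mm high. The point is in the middle of the plate, 92 mm above the table. Axes as the gauge; at home it lies at x = -30 mm of the gauge, 70 mm before the housing.
- pointer (a point): Tip of the carriage's pointer, 48 mm to the +y side of the pull grip's middle, 30 mm above the table. Axes as the gauge.
- mark (a point): White ridge (4 mm wide, 40 mm high above the table) of the dark steel marker block 16 x 16 mm on the scale rail, at the side next to the pointer's way. Axes as the gauge. The pointer is level with the mark when both have the same x in the gauge's frame.
- marker (a joint): Where the marker is set along the scale (m): the pointer is level with it when joint pull has the same value.
- cover: Loose black plastic end cover, 84 mm (x) x 42 mm (y) x 33 mm high, 0.12 kg, with grey ribs on top. Origin at the middle of its underside. It lies across the gauge's base plate (12 mm high), ahead of the pull grip.
- tray: Empty white open tray fixed to the table, 180 (x) x 140 (y) x 40 mm high, walls 4 mm, floor about 4 mm thick. Origin at the middle of its underside.
- oil: Bystander: red plastic oil bottle, 70 mm diameter, 200 mm tall, standing; origin at the underside or lower side.
- meter: Bystander: yellow multimeter 150 x 80 x 36 mm, lying flat; origin at the underside or lower side.
- driver: Bystander: screwdriver 200 mm long, lying; origin at the underside or lower side.
- can: Bystander: round can, 80 mm diameter, 130 mm tall, standing; origin at the underside or lower side.
- carton: Bystander: red carton 120 x 100 x 120 mm; origin at the underside or lower side.
Things that resemble listed ones, but are neither listed nor needed, are in the scene too. What is shaped like the cover but red is not meant. Leave any brown look-alike of the tray alone.

How it is judged:
By the outcome, as a careful person would: the job done as asked, in the order asked, and still so for the second after the job is handed in, with the robot touching nothing.
It also fails if it takes over 72 s, if anything falls off the work surface, if the arm or the gripper's body presses on something with over 40 N, if the wrist force passes 120 N, or if a joint passes its speed limit or range.

ROBOT

A 6-joint arm with a two-finger parallel gripper is mounted at the origin on the work surface. World frame = base frame: x ahead of the robot, y to its left, z up, the work surface at z = 0. Lengths are in m, angles in rad, forces in N, time in s.
With the tool pointing down it reaches from about 0.35 to 0.975 m from the base axis. Payload 4.9 kg.
Tool frame: the origin (TCP) lies between the finger pads; the fingertips stand 17 mm ahead of it and the grasp point (between the pads) lies 2 mm behind it; z points along the fingers, y is the line along which they close (so a half turn about z gives the same grasp; the last joint's range is limited). The gripper opens to 85 mm and grips with 20 to 120 N. Pads are 22 mm wide; open, the fingers measure 114 mm over their backs; the gripper's body (76 mm by 85 mm) begins 54 mm behind the grasp point. The pads swing forward as they close: fully open they stand 13 mm farther back than shut.
Start: joints at [-1.247, 0.053, 1.613, -0, 1.476, -0.119], TCP at [0.268, -0.565, 0.248] pointing down, gripper open.
Joint ranges: [-3.01, 3.01], [-1.01, 2.22], [0.06, 2.58], [-1.02, 4.17], [0.09, 2.62], [-3.14, 3.14]. Speed limits (rad/s): [2.57, 2.57, 3.14, 3.14, 3.14, 3.14].

INTERFACE

Orientations are given as a unit quaternion [x, y, z, w].
In Python, from cell import sense, eyes, job gives the robot as it stands. The module is installed in compiled form; this text tells all that it offers.
- The arm moves only by the tool move_arm, never from a script. Its arguments are lists of equal length, an entry for each row: "jaw": the finger opening in cm, from 0 to 8.54; "translation": the shift along the world's x, y, z in cm, a list of three; "dr": the turn, a rotation vector about the world's x, y, z in degrees, a list of three. In form: {"jaw": [jaw, ...], "translation": [[x, y, z], ...], "dr": [[rx, ry, rz], ...]}. A call has 1 to 5 rows; each row is the pose to reach, as a shift and turn from the pose commanded when the call began; what a row does not reach only later rows make up. A row lasts 1/8 s, in which the tool goes at most 62.5 mm and 10.7 degrees, less where a joint would pass 70% of its speed; a pose out of reach is approached as far as the arm can. A call with a gripper value outside its range is refused whole. The fingers move at their own pace and stop on an object; the grip force is fixed at half the most. Time passes only in rows, so rows that repeat a pose let the fingers close. It gives the time, the measured TCP pose, the force, the opening and the grip force at its end, in the units of the state.
- sense(): the state, without advancing time (a new reading comes with each control period).
- eyes.grab_frame(name): name is "scene" or "top" or "wrist"; returns a dict with "pixels" (480x640x3 uint8, blue, green, red), "camera_matrix" (3x3 intrinsics, pixels), "pose" (4x4, takes a point from camera to world coordinates); the wrist camera has in their place "mount" (4x4, takes a point from camera to tool coordinates, whose origin is the TCP and whose axes are the flange's). Camera axes: x right, y up, looking along -z (the intrinsics and any distortion apply to the point x, -y, -z); pixel columns grow to the right and rows downward; lengths in m; the calibration is good to about 2 mm. A picture is of the moment at which its call begins: read the wrist's pose just before it. There is no depth.
- job.finish_job(): hands the job in; it is judged then, once.
The state is a dict: "time": time; "qpos": joint angles; "joint_vel": joint speeds; "tau": joint torques, N m; "ee_pos": TCP position; "tcp_rot": TCP orientation; "ft_force": force on the tool from outside, world axes, zero at the start; "torque": the same for the moment, N m; "width": finger opening in m; "grasp_force": force on a finger pad.
Only numpy, scipy, OpenCV 4.12 (cv2) and the standard library are available. Lean on these libraries where they do the work, as an engineer would, in place of code of your own. Each camera call takes 0.05 s, during which the arm holds its last target. There are 200 camera calls.

## Working session

There is one attempt and no reset: what is moved stays moved. The work goes in short steps, Python scripts to look and compute and a tool call to move; the robot and the scene stay as the last step left them, time stands still between calls to the robot, and variables do not carry over. Pictures are saved under pics/ and viewed, at most 10 in all, crops included, and the job is handed in when it is done.

Besides the shell and the picture viewer there is one more tool, called after "Call:" as name(argument=value, ...) on one line, values as JSON. move_arm: Moves the arm, as the interface text tells. Its arguments: {"type":"object","properties":{"jaw":{"type":"array","items":{"type":"number"}},"translation":{"type":"array","items":{"type":"array","items":{"type":"number"}}},"dr":{"type":"array","items":{"type":"array","items":{"type":"number"}}}},"required":["jaw","translation","dr"]}

```bash
mkdir -p pics
cat > h.py <<'E'
import numpy as np, cv2
from cell import sense, eyes, job
from scipy.spatial.transform import Rotation as R
def grab(n,save=None):
    s=sense(); f=eyes.grab_frame(n)
    if n=="wrist":
        T=np.eye(4);T[:3,:3]=R.from_quat(s["tcp_rot"]).as_matrix();T[:3,3]=s["ee_pos"]
        P=T@np.array(f["mount"])
    else: P=np.array(f["pose"])
    if save: cv2.imwrite("pics/"+save,f["pixels"])
    np.savez("%s.npz"%(save or n),K=f["camera_matrix"],P=P,img=f["pixels"])
    return f,np.array(f["camera_matrix"]),P
def ray(K,P,u,v):
    d=np.linalg.inv(K)@[u,v,1.]; d=P[:3,:3]@(d*[1,-1,-1]); return P[:3,3],d/np.linalg.norm(d)
def onz(K,P,u,v,z):
    o,d=ray(K,P,u,v); return o+d*(z-o[2])/d[2]
def proj(K,P,X):
    c=(np.linalg.inv(P)@np.append(X,1))[:3]*[1,-1,-1]; p=K@c; return p[:2]/p[2]
def tri(r1,r2):
    A=np.zeros((3,3));b=np.zeros(3)
    for o,d in(r1,r2):
        M=np.eye(3)-np.outer(d,d);A+=M;b+=M@o
    return np.linalg.solve(A,b)
E
python3 - <<'E'
from h import *
for n in("scene","top"):
    f,K,P=grab(n,n+"0.png"); print(n,K.round(1).tolist(),P.round(3).tolist(),f.keys())
f,K,P=grab("wrist","w0.png"); print(np.round(f["mount"],3).tolist())
print(sense())
E
```

```text
scene [[612.8, 0.0, 339.6], [0.0, 612.8, 249.0], [0.0, 0.0, 1.0]] [[-0.001, -0.665, 0.747, 1.833], [1.0, 0.005, 0.006, -0.006], [-0.007, 0.747, 0.665, 1.275], [0.0, 0.0, 0.0, 1.0]] dict_keys(['pixels', 'camera_matrix', 'pose'])
top [[462.8, 0.0, 317.5], [0.0, 462.8, 242.4], [0.0, 0.0, 1.0]] [[0.016, 0.997, -0.075, 0.414], [-0.999, 0.018, 0.028, 0.003], [0.029, 0.075, 0.997, 1.334], [0.0, 0.0, 0.0, 1.0]] dict_keys(['pixels', 'camera_matrix', 'pose'])
[[-0.001, 0.963, 0.271, 0.067], [1.0, 0.001, 0.0, -0.001], [-0.0, 0.271, -0.963, -0.126], [0.0, 0.0, 0.0, 1.0]]
{'time': 0.15, 'qpos': array([-1.24700739e+00,  5.32502766e-02,  1.61397170e+00,  1.96660834e-05,
        1.47604629e+00, -1.18984302e-01]), 'joint_vel': array([-0.001316  , -0.00219023, -0.00289235, -0.00043079, -0.00069932,
       -0.00077672]), 'tau': array([ 6.19358252e-04, -3.94243276e+01, -3.70722270e+01, -7.13919053e-05,
        4.65285251e-03, -2.55040499e-05]), 'ee_pos': array([ 0.26764347, -0.56427646,  0.24732161]), 'tcp_rot': array([ 9.75593774e-01,  2.19581618e-01, -7.59067344e-05, -8.34419642e-04]), 'ft_force': array([-0.02913434,  0.19167805,  0.48198051]), 'torque': array([ 0.03248324,  0.00911144, -0.01180754]), 'grasp_force': 0.0, 'width': 0.08551318123843488}
```

View pics/top0.png

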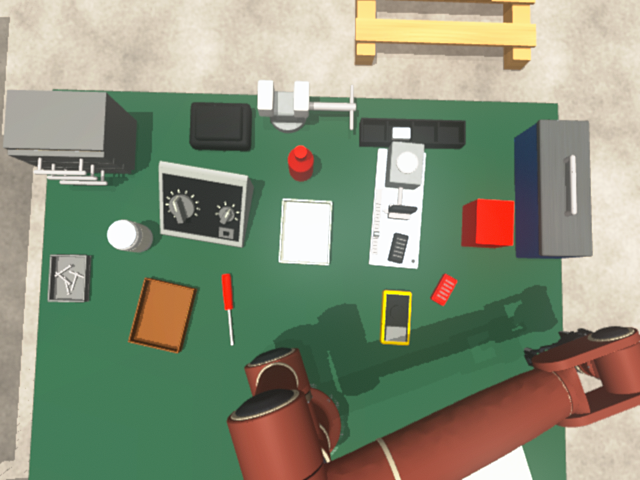

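View pics/scene0.png

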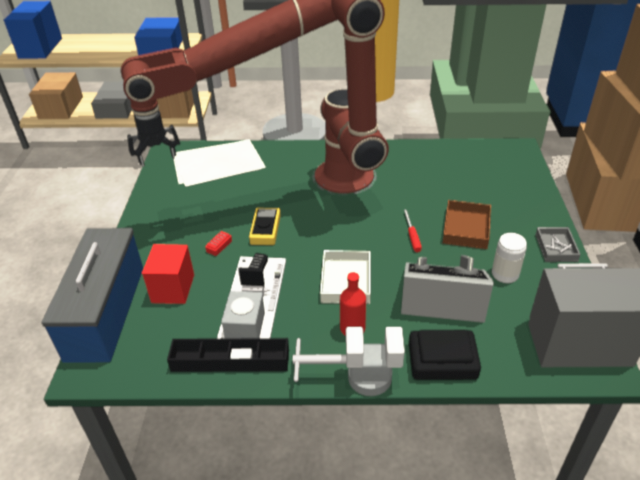

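The top view shows the supply at about (203,203), with the large knob at (180,207) and the small knob at (227,214). The white tray is at (306,232), the gauge at (400,205), and the black cover at (398,248). The red look-alike is at (444,289) and the brown tray at (163,314). The scene view agrees with this. Next I'll get rough positions.

Run:
```python
from h import *
d=np.load("top0.png.npz");K,P,img=d["K"],d["P"],d["img"]
for n,u,v,z in[("dial",181,207,.12),("trim",227,214,.1),("supply bl",162,164,.146),("br",246,175,.146),("fl",161,236,.03),("fr",242,246,.03),("tray",306,232,.04),("trayTL",283,200,.04),("trayTR",330,201,.04),("trayBL",280,262,.04),("trayBR",329,264,.04),("cover",398,248,.045),("gFL",370,264,.012),("gFR",418,267,.012),("gBL",382,148,.012),("pull",402,211,.112),("oil",301,160,.1)]:
    print(n,onz(K,P,u,v,z).round(3))
a=cv2.resize(img[150:260,150:260],None,fx=5,fy=5,interpolation=cv2.INTER_CUBIC)
b=cv2.resize(img[140:280,360:440],None,fx=3.93,fy=3.93,interpolation=cv2.INTER_CUBIC)[:550,:250]
cv2.imwrite("pics/crop0.png",np.hstack([a,b]))
```

```text
dial [0.592 0.329 0.12 ]
trim [0.579 0.212 0.1  ]
supply bl [0.699 0.375 0.146]
br [0.676 0.158 0.146]
fl [0.522 0.406 0.03 ]
fr [0.498 0.179 0.03 ]
tray [ 0.54 -0.    0.04]
trayTL [0.63  0.066 0.04 ]
trayTR [ 0.63  -0.067  0.04 ]
trayBL [0.455 0.071 0.04 ]
trayBR [ 0.452 -0.066  0.04 ]
cover [ 0.5   -0.259  0.045]
gFL [ 0.455 -0.185  0.012]
gFR [ 0.448 -0.324  0.012]
gBL [ 0.794 -0.218  0.012]
pull [ 0.595 -0.256  0.112]
oil [0.73  0.017 0.1  ]
```

View pics/crop0.png

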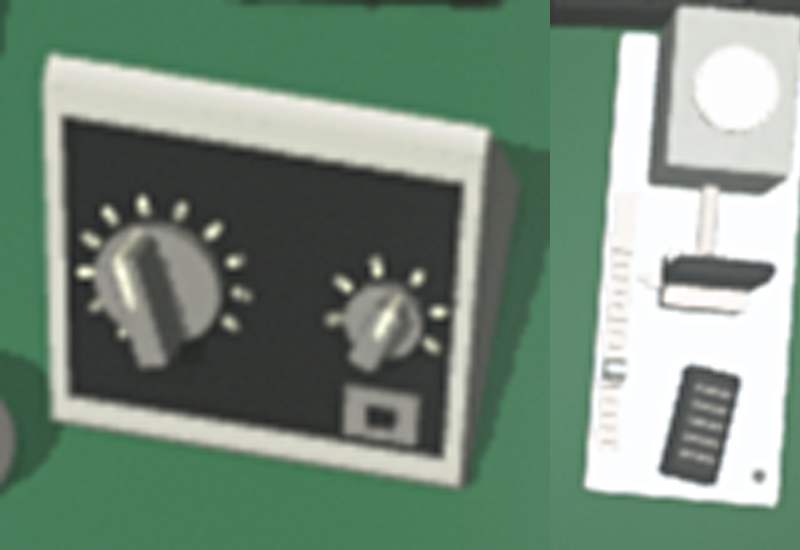

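The crops show the large knob's white line near 11:30, the small knob's bar, and the marker on the rail at about (612,370), with the cover ahead of the grip. I'll work out the look pose for the dial.

```bash
cat >> h.py <<'E'
def delta(p,Rm):
    s=sense(); R0=R.from_quat(s["tcp_rot"])
    rv=(R.from_matrix(Rm)*R0.inv()).as_rotvec(degrees=True)
    print("shift cm",((np.array(p)-s["ee_pos"])*100).round(2),"dr",rv.round(1),"|dr|",np.linalg.norm(rv).round(1))
def frame(x,z):
    z=z/np.linalg.norm(z);x=x-z*(x@z);x/=np.linalg.norm(x);return np.stack([x,np.cross(z,x),z],1)
def yawm(a): return R.from_euler("z",a,degrees=True).as_matrix()
E
python3 - <<'E'
from h import *
S=yawm(-6); t=np.radians(35)
n=S@[-np.sin(t),0,np.cos(t)];u=S@[np.cos(t),0,np.sin(t)]
delta([.52,.336,.23],frame(u,-n))
E
```

```text
shift cm [25.24 90.03 -1.73] dr [  5.9 -34.9 -30.4] |dr| 46.7
```

Call:
move_arm(jaw=[8.5,8.5,8.5,8.5,8.5], translation=[[2,6,2],[4,12,4],[6,18,5],[8,24,5],[9,29,5]], dr=[[0,0,0],[0,0,0],[0,0,0],[0,0,0],[0,0,0]])

```text
time: 0.78
ee_pos: [0.3581, -0.2728, 0.2984]
tcp_rot: [0.976, 0.22, 0.0, 0.0]
ft_force: [0.3, 0.4, 0.0]
width: 0.0852
grasp_force: 0.0
```

Call:
move_arm(jaw=[8.5,8.5,8.5,8.5,8.5], translation=[[2,6,0],[4,12,0],[6,18,0],[7,24,0],[8,29,0]], dr=[[0,0,0],[0,0,0],[0,0,0],[0,0,0],[0,0,0]])

```text
time: 1.4
ee_pos: [0.4376, 0.0176, 0.2982]
tcp_rot: [0.975, 0.22, 0.0, 0.0]
ft_force: [1.0, -0.6, -0.2]
width: 0.085
grasp_force: 0.0
```

Call:
move_arm(jaw=[8.5,8.5,8.5,8.5,8.5], translation=[[2,6,0],[4,12,0],[5,18,0],[7,24,0],[8,29,0]], dr=[[1,-6,-5],[2,-12,-10],[3,-18,-16],[4,-24,-21],[5,-29,-25]])

```text
time: 2.02
ee_pos: [0.5176, 0.3076, 0.2983]
tcp_rot: [0.967, -0.002, 0.253, 0.012]
ft_force: [0.8, -0.3, 0.7]
width: 0.0854
grasp_force: 0.0
```

Run:
```python
from h import *
S=yawm(-6); t=np.radians(35)
n=S@[-np.sin(t),0,np.cos(t)];u=S@[np.cos(t),0,np.sin(t)]
delta([.52,.336,.23],frame(u,-n)); s=sense();print(s["time"],s["qpos"].round(2),s["ee_pos"])
```

```text
shift cm [ 0.24  2.84 -6.83] dr [ 1.  -5.7 -5.3] |dr| 7.9
2.025 [ 0.53 -0.26  1.88 -0.31  1.11  2.19] [0.51758123 0.30761919 0.29830832]
```

Tracking is exact. I'll finish the approach and look.

Call:
move_arm(jaw=[8.5,8.5,8.5], translation=[[0,1.4,-2],[0.2,2.8,-4],[0.2,2.8,-4]], dr=[[0.5,-3,-3],[1,-5.7,-5.3],[1,-5.7,-5.3]])

```text
time: 2.4
ee_pos: [0.5179, 0.3334, 0.2544]
tcp_rot: [0.954, -0.047, 0.296, 0.017]
ft_force: [-0.8, -0.2, 0.8]
width: 0.0851
grasp_force: 0.0
```

Run:
```python
from h import *
grab("wrist","w1.png");s=sense();print(s["time"],s["qpos"].round(2),s["ee_pos"])
```

```text
2.45 [ 0.61 -0.2   1.92 -0.46  1.    2.45] [0.51898693 0.33323098 0.25680786]
```

View pics/w1.png

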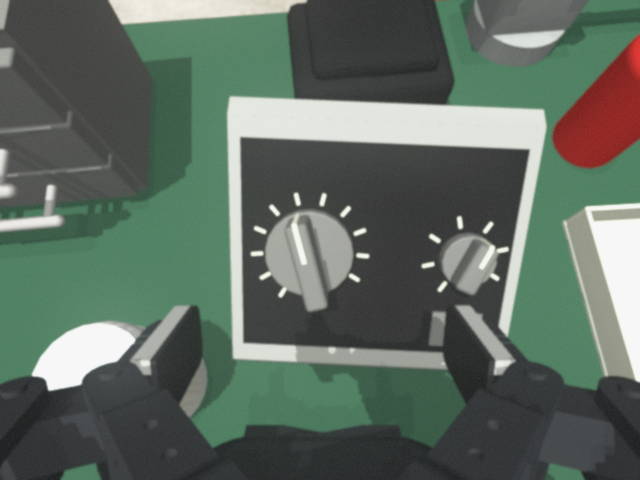

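The wrist view shows the large disc at about (309,252), the bar from (295,217) to (316,308), and the ticks around it. The small knob is at (468,263). I'll take a second view shifted sideways to triangulate.

Call:
move_arm(jaw=[6,5,5], translation=[[-1,-4,2],[-2,-8,4],[-2,-8,4]], dr=[[0,0,0],[0,0,0],[0,0,0]])

```text
time: 2.82
ee_pos: [0.501, 0.2513, 0.3035]
tcp_rot: [0.952, -0.051, 0.302, 0.015]
ft_force: [-0.4, 0.2, 0.1]
width: 0.0499
grasp_force: 0.0
```

```bash
cat > ticks.py <<'E'
from h import *
def ticks(name,c0,rmax=75):
    d=np.load(name);K,P,img=d["K"],d["P"],d["img"]
    g=img.min(2).astype(int)
    m=((g>185)).astype(np.uint8)
    n,l,st,c=cv2.connectedComponentsWithStats(m)
    out=[(c[i],st[i,4]) for i in range(1,n) if 8<st[i,4]<140 and np.hypot(*(c[i]-c0))<rmax and st[i,2]<22 and st[i,3]<22]
    return K,P,img,out
def disc(name,c0,r=60):
    d=np.load(name);K,P,img=d["K"],d["P"],d["img"]
    g=img.min(2).astype(int);m=((g>80)).astype(np.uint8)
    m[cv2.circle(np.zeros_like(m),tuple(map(int,c0)),r,1,-1)==0]=0
    m=cv2.morphologyEx(m,cv2.MORPH_OPEN,np.ones((7,7)))
    cs,_=cv2.findContours(m,0,1);k=max(cs,key=cv2.contourArea)
    return cv2.fitEllipse(cv2.convexHull(k))
E
python3 - <<'E'
from ticks import *
grab("wrist","w2.png");s=sense();print(s["time"],s["ee_pos"])
K,P,_,o=ticks("w1.png.npz",(309,252)); print([(c.round(1).tolist(),int(a)) for c,a in o]); print(disc("w1.png.npz",(309,252)))
K2,P2=np.load("w2.png.npz")["K"],np.load("w2.png.npz")["P"]
p=proj(K2,P2,onz(K,P,309,252,.1));print(p)
K,P,_,o=ticks("w2.png.npz",p,90); print([(c.round(1).tolist(),int(a)) for c,a in o]); print(disc("w2.png.npz",p))
E
```

```text
2.875 [0.500683   0.25213971 0.3016427 ]
[([296.6, 198.6], 47), ([322.5, 199.4], 47), ([274.0, 209.7], 45), ([344.9, 211.4], 45), ([259.8, 229.6], 43), ([359.3, 231.5], 42), ([256.3, 253.3], 40), ([362.6, 255.4], 42), ([265.2, 275.1], 40), ([353.7, 277.2], 36), ([282.1, 291.7], 36)]
((308.9330749511719, 258.5569763183594), (89.77019500732422, 103.37838745117188), 173.48129272460938)
[217.21269343 262.97677877]
[([228.6, 218.3], 10), ([249.0, 227.5], 10), ([262.1, 245.2], 10)]
((222.12725830078125, 275.37054443359375), (63.78559112548828, 94.09774780273438), 5.080132007598877)
```

View pics/w2.png

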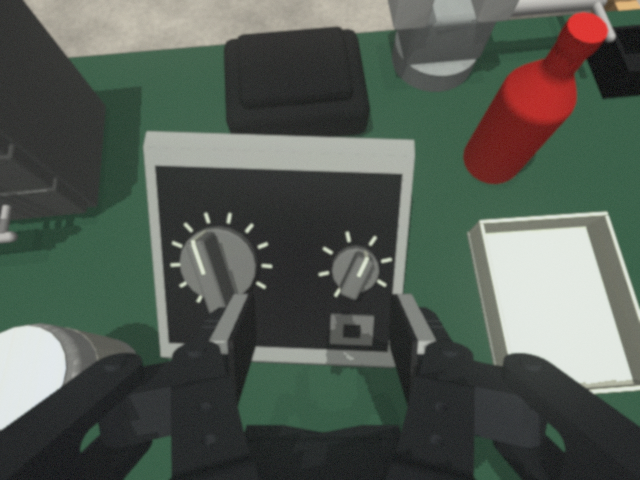

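```bash
cat > dial.py <<'E'
from ticks import *
def tk(name,c0,rmax):
    d=np.load(name);K,P,img=d["K"],d["P"],d["img"]
    g=img.min(2);th=cv2.morphologyEx(g,cv2.MORPH_TOPHAT,np.ones((13,13)))
    n,l,st,c=cv2.connectedComponentsWithStats((th>50).astype(np.uint8))
    return K,P,np.array([c[i] for i in range(1,n) if 8<st[i,4]<90 and rmax*.6<np.hypot(*(c[i]-c0))<rmax])
E
python3 - <<'E'
from dial import *
K,P,a=tk("w1.png.npz",np.array([309,248]),66)
K2,P2,b=tk("w2.png.npz",np.array([220,262]),57)
print(len(a),len(b),b.round(1).tolist())
X=[]
for p in a:   # match through approximate panel plane
    q=min(b,key=lambda q:np.hypot(*(q-proj(K2,P2,onz(K,P,*p,.088+.7*(onz(K,P,*p,.09)[0]-.59)*.6)))))
    X.append(tri(ray(K,P,*p),ray(K2,P2,*q)))
X=np.array(X);c=X.mean(0);U,S,V=np.linalg.svd(X-c);n=V[2]*np.sign(V[2][2])
print("plane n",n.round(3),"tilt",np.degrees(np.arccos(n[2])).round(1),"yaw",np.degrees(np.arctan2(-n[1],-n[0])).round(1),"resid",S[2].round(4))
e1=V[0];e2=np.cross(n,e1);xy=np.stack([(X-c)@e1,(X-c)@e2],1)
A=np.c_[2*xy,np.ones(len(xy))];s=np.linalg.lstsq(A,(xy**2).sum(1),rcond=None)[0]
C=c+s[0]*e1+s[1]*e2;print("centre on panel",C.round(4),"radius",np.sqrt(s[2]+s[0]**2+s[1]**2).round(4))
up=np.array([0,0,1])-n*n[2];up/=np.linalg.norm(up);lf=np.cross(n,up)
print("tick angles ccw from up",sorted(np.degrees(np.arctan2((X-C)@lf,(X-C)@up)).round(1)))
print("grip",(C+.034*n).round(4))
# bar ends on plane 46mm out
for KK,PP,u,v in[(K,P,290,221),(K,P,302,217),(K,P,316,309),(K,P,302,268),(K,P,295,224),(K2,P2,193,243),(K2,P2,202,272)]:
    o,d=ray(KK,PP,u,v);Q=o+d*((C+.046*n-o)@n)/(d@n)-C;print((Q@up).round(4),(Q@lf).round(4))
print(sense()["time"])
E
```

```text
12 12 [[206.7, 217.6], [228.6, 217.7], [187.9, 226.9], [248.9, 227.6], [176.4, 243.9], [262.4, 245.0], [175.0, 264.3], [266.5, 265.6], [260.6, 284.7], [181.9, 284.4], [198.8, 299.1], [211.4, 309.1]]
plane n [-0.895 -0.04   0.444] tilt 63.6 yaw 2.5 resid 0.055
centre on panel [0.5954 0.3302 0.0661] radius 0.0516
tick angles ccw from up [np.float64(-165.6), np.float64(-87.0), np.float64(-64.8), np.float64(-46.9), np.float64(-29.0), np.float64(-10.7), np.float64(8.3), np.float64(27.4), np.float64(45.4), np.float64(64.2), np.float64(78.3), np.float64(103.3)]
grip [0.565  0.3288 0.0812]
0.091 0.0146
0.0928 0.0072
-0.0015 0.0054
0.0473 0.0115
0.088 0.0119
0.085 0.0074
0.0532 0.0095
2.875
```

```bash
cat > fit.py <<'E'
from dial import *
K,P,a=tk("w1.png.npz",np.array([309,248]),66)
K2,P2,b=tk("w2.png.npz",np.array([220,262]),57)
a=a[a[:,1]<295]; b=b[b[:,1]<303]
srt=lambda q,c:q[np.argsort(np.arctan2(-(q-c)[:,0],(q-c)[:,1]))]
def o(q,c): t=np.degrees(np.arctan2((q-c)[:,0],-(q-c)[:,1]));return q[np.argsort(t)]
a=o(a,[309,250]);b=o(b,[220,262]);
X=np.array([tri(ray(K,P,*p),ray(K2,P2,*q)) for p,q in zip(a,b)])
c=X.mean(0);U,S,V=np.linalg.svd(X-c);n=V[2]*np.sign(V[2][2])
e1=V[0];e2=np.cross(n,e1);xy=np.stack([(X-c)@e1,(X-c)@e2],1)
A=np.c_[2*xy,np.ones(len(xy))];s=np.linalg.lstsq(A,(xy**2).sum(1),rcond=None)[0]
C=c+s[0]*e1+s[1]*e2
up=np.array([0,0,1])-n*n[2];up/=np.linalg.norm(up);lf=np.cross(n,up)
E
python3 - <<'E'
from fit import *
print(len(a),len(b),"plane n",n.round(3),"tilt",np.degrees(np.arccos(n[2])).round(1),"yaw",np.degrees(np.arctan2(-n[1],-n[0])).round(1),"resid",S[2].round(4))
print("centre on panel",C.round(4),"radius",np.sqrt(s[2]+s[0]**2+s[1]**2).round(4))
print("tick angles ccw from up",sorted(np.degrees(np.arctan2((X-C)@lf,(X-C)@up)).round(1)))
print("grip",(C+.034*n).round(4))
for KK,PP,u,v in[(K,P,290,221),(K,P,302,217),(K,P,316,309),(K,P,302,268),(K,P,295,224),(K2,P2,193,243),(K2,P2,202,272)]:
    oo,d=ray(KK,PP,u,v);Q=oo+d*((C+.046*n-oo)@n)/(d@n)-C;print((Q@up).round(4),(Q@lf).round(4))
for KK,PP,u,v in[(K,P,75,362),(K2,P2,22,362)]: print(onz(KK,PP,u,v,.13).round(3))
d=np.load("top0.png.npz");print("can",onz(d["K"],d["P"],123,235,.13).round(3))
E
```

```text
12 11 plane n [-0.544  0.069  0.836] tilt 33.3 yaw -7.2 resid 0.0033
centre on panel [0.5987 0.3345 0.0898] radius 0.042
tick angles ccw from up [np.float64(-120.7), np.float64(-93.8), np.float64(-67.0), np.float64(-39.9), np.float64(-12.9), np.float64(14.1), np.float64(41.0), np.float64(67.4), np.float64(94.8), np.float64(120.6), np.float64(148.9)]
grip [0.5802 0.3369 0.1182]
0.0331 0.0115
0.036 0.0036
-0.0289 -0.0069
0.0008 0.0032
0.0312 0.0082
0.0289 0.0084
0.0052 0.0026
[0.528 0.487 0.13 ]
[0.524 0.474 0.13 ]
can [0.515 0.472 0.13 ]
```

Run:
```python
from h import *
C=np.array([.5987,.3345,.0898]);S=yawm(-6.5); t=np.radians(35)
n=S@[-np.sin(t),0,np.cos(t)];u=S@[np.cos(t),0,np.sin(t)];l=np.cross(n,u);b=np.radians(12.5)
Rm=frame(np.cos(b)*u+np.sin(b)*l,-n)
print(n.round(3))
delta(C+.096*n,Rm);delta(C+.037*n,Rm)
```

```text
[-0.57   0.065  0.819]
shift cm [  4.33   8.86 -13.32] dr [-7.3  0.8  9.8] |dr| 12.2
shift cm [  7.69   8.48 -18.15] dr [-7.3  0.8  9.8] |dr| 12.2
```

Call:
move_arm(jaw=[5,5,5,5,5], translation=[[1.5,3,-4],[2.9,6,-8],[4.3,8.9,-12],[4.3,8.9,-13.3],[4.3,8.9,-13.3]], dr=[[-3,0,4],[-6,0.6,8],[-7.3,0.8,9.8],[-7.3,0.8,9.8],[-7.3,0.8,9.8]])

```text
time: 3.5
ee_pos: [0.5422, 0.342, 0.1635]
tcp_rot: [0.953, 0.052, 0.293, 0.052]
ft_force: [-0.4, -0.2, -0.3]
width: 0.05
grasp_force: 0.0
```

Run:
```python
from h import *
C=np.array([.5987,.3345,.0898]);S=yawm(-6.5); t=np.radians(35)
n=S@[-np.sin(t),0,np.cos(t)];u=S@[np.cos(t),0,np.sin(t)];l=np.cross(n,u);b=np.radians(12.5)
Rm=frame(np.cos(b)*u+np.sin(b)*l,-n)
delta(C+.096*n,Rm);delta(C+.037*n,Rm)
print(sense()["qpos"].round(2))
grab("wrist","w3.png")
```

```text
shift cm [ 0.18 -0.12  0.49] dr [ 0.3 -0.4 -0.1] |dr| 0.5
shift cm [ 3.54 -0.51 -4.34] dr [ 0.3 -0.4 -0.1] |dr| 0.5
[ 0.6  -0.05  1.94 -0.53  0.84  2.34]
```

View pics/w3.png

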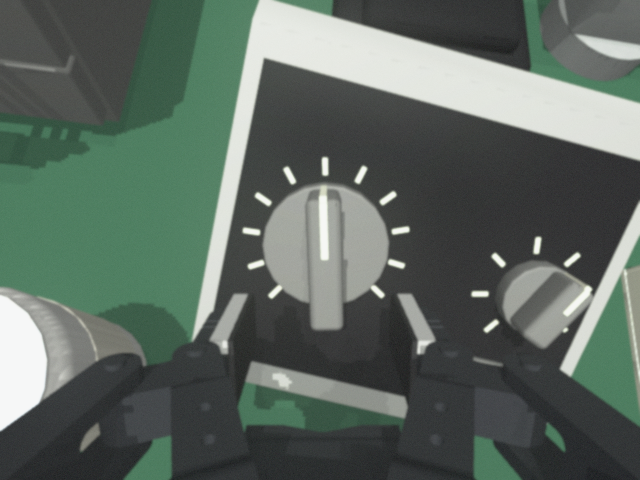

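The bar is centred between the fingers at column 324 and aligned with them. Now I'll advance along the axis and grip.

Call:
move_arm(jaw=[5,5,5,5], translation=[[1.2,-0.2,-1.5],[2.4,-0.4,-3],[3.5,-0.6,-4.4],[3.5,-0.6,-4.4]], dr=[[0,0,0],[0,0,0],[0,0,0],[0,0,0]])

```text
time: 4.05
ee_pos: [0.5781, 0.3352, 0.12]
tcp_rot: [0.953, 0.051, 0.294, 0.052]
ft_force: [0.2, -0.3, -0.2]
width: 0.05
grasp_force: 0.0
```

Run:
```python
from h import *
C=np.array([.5987,.3345,.0898]);S=yawm(-6.5); t=np.radians(35)
n=S@[-np.sin(t),0,np.cos(t)];u=S@[np.cos(t),0,np.sin(t)];l=np.cross(n,u);b=np.radians(12.5)
Rm=frame(np.cos(b)*u+np.sin(b)*l,-n)
eyes.grab_frame("wrist");delta(C+.037*n,Rm);s=sense();print(s["qpos"].round(2),s["ft_force"].round(1),(s["ee_pos"]-C)@np.stack([u,l,n],1))
```

```text
shift cm [-0.04  0.12 -0.07] dr [ 0.3 -0.3 -0.1] |dr| 0.4
[ 0.56  0.06  1.91 -0.55  0.75  2.35] [-0.8 -0.  -1. ] [ 0.00089461 -0.00116412  0.03727895]
```

Call:
move_arm(jaw=[3,1,0.5,0.5,0.5], translation=[[0,0.1,0],[0,0.1,0],[0,0.1,0],[0,0.1,0],[0,0.1,0]], dr=[[0,0,0],[0,0,0],[0,0,0],[0,0,0],[0,0,0]])

```text
time: 4.72
ee_pos: [0.5779, 0.3377, 0.1224]
tcp_rot: [0.953, 0.052, 0.295, 0.051]
ft_force: [-6.1, -0.4, 5.8]
width: 0.0144
grasp_force: 58.8
```

Call:
move_arm(jaw=[0.5,0.5,0.5,0.5,0.5], translation=[[0,0,0],[0,0,0],[0,0,0],[0,0,0],[0,0,0]], dr=[[-2.3,0.26,3.3],[-5.7,0.65,8.2],[-9.1,1.04,13.1],[-12.5,1.4,18],[-17.1,2,24.6]])

```text
time: 5.35
ee_pos: [0.5778, 0.3379, 0.1223]
tcp_rot: [0.906, 0.298, 0.272, 0.127]
ft_force: [-6.3, 1.2, 4.6]
width: 0.0149
grasp_force: 58.6
```

Run:
```python
from h import *
s=sense();print(s["qpos"].round(2),s["ft_force"].round(1),s["torque"].round(2),s["width"],s["grasp_force"])
```

```text
[ 0.56  0.06  1.91 -0.55  0.75  1.82] [-6.3  1.2  4.6] [-0.12  0.65 -0.29] 0.014869920615771151 58.63522410392761
```

Call:
move_arm(jaw=[0.5,0.5,0.5,0.5,0.5], translation=[[0,0,0],[0,0,0],[0,0,0],[0,0,0],[0,0,0]], dr=[[-5.1,0.58,7.4],[-10.3,1.17,14.7],[-15.4,1.75,22.1],[-20.5,2.34,29.5],[-25.7,2.93,36.9]])

```text
time: 5.98
ee_pos: [0.5775, 0.3381, 0.1222]
tcp_rot: [0.722, 0.622, 0.203, 0.223]
ft_force: [-6.2, 3.1, 6.0]
width: 0.0146
grasp_force: 58.9
```

Call:
move_arm(jaw=[0.5,0.5,0.5,0.5,0.5], translation=[[0,0,0],[0,0,0],[0,0,0],[0,0,0],[0,0,0]], dr=[[-5.1,0.58,7.4],[-10.3,1.17,14.7],[-15.4,1.75,22.1],[-20.5,2.34,29.5],[-25.7,2.93,36.9]])

```text
time: 6.6
ee_pos: [0.5773, 0.3378, 0.1219]
tcp_rot: [0.428, 0.851, 0.103, 0.284]
ft_force: [-5.9, 1.3, 6.5]
width: 0.015
grasp_force: 59.7
```

```bash
cat > ang.py <<'E'
from h import *
C=np.array([.5987,.3345,.0898]);S=yawm(-6.5); t=np.radians(35)
n=S@[-np.sin(t),0,np.cos(t)];u=S@[np.cos(t),0,np.sin(t)];l=np.cross(n,u)
s=sense();x=R.from_quat(s["tcp_rot"]).as_matrix()[:,0]
print("angle",np.degrees(np.arctan2(x@l,x@u)).round(2),s["qpos"].round(2),s["ft_force"].round(1),"T about n",(s["torque"]@n).round(2),s["width"],s["time"])
E
python3 ang.py
```

```text
angle 133.13 [ 0.56  0.06  1.91 -0.56  0.75  0.26] [-5.9  1.3  6.5] T about n -0.1 0.01495010320888509 6.6
```

Call:
move_arm(jaw=[0.5,0.5,0.5,0.5], translation=[[0,0,0],[0,0,0],[0,0,0],[0,0,0]], dr=[[-2.3,0.26,3.3],[-4.6,0.52,6.6],[-6.8,0.78,9.8],[-8,0.9,11.5]])

```text
time: 7.1
ee_pos: [0.5772, 0.3377, 0.1219]
tcp_rot: [0.323, 0.897, 0.069, 0.295]
ft_force: [-7.2, 2.6, 6.4]
width: 0.0148
grasp_force: 59.8
```

```bash
python3 ang.py
```

```text
angle 146.96 [ 0.56  0.06  1.91 -0.56  0.75  0.02] [-7.2  2.6  6.4] T about n -0.1 0.01477789228939337 7.1
```

Call:
move_arm(jaw=[0.5,0.5,0.5,0.5], translation=[[0,0,0],[0,0,0],[0,0,0],[0,0,0]], dr=[[-0.9,0.1,1.2],[-1.7,0.2,2.5],[-2.3,0.26,3.3],[-2.3,0.26,3.3]])

```text
time: 7.6
ee_pos: [0.5773, 0.3378, 0.1219]
tcp_rot: [0.294, 0.907, 0.06, 0.297]
ft_force: [-6.5, 0.7, 5.2]
width: 0.0146
grasp_force: 63.3
```

```bash
python3 ang.py
```

```text
angle 150.61 [ 0.56  0.06  1.91 -0.56  0.75 -0.05] [-6.5  0.7  5.2] T about n -1.29 0.014595914985193094 7.6
```

Call:
move_arm(jaw=[0.5,0.5,0.5,0.5], translation=[[0,0,0],[0,0,0],[0,0,0],[0,0,0]], dr=[[-0.6,0.06,0.8],[-1.2,0.13,1.7],[-1.2,0.13,1.7],[-1.2,0.13,1.7]])

```text
time: 8.1
ee_pos: [0.5777, 0.3375, 0.1222]
tcp_rot: [0.277, 0.912, 0.054, 0.298]
ft_force: [-6.1, -0.2, 5.0]
width: 0.0148
grasp_force: 77.3
```

```bash
python3 ang.py
```

```text
angle 152.73 [ 0.56  0.06  1.91 -0.56  0.75 -0.09] [-6.1 -0.2  5. ] T about n -1.17 0.014790440471970562 8.1
```

Call:
move_arm(jaw=[2,4,5,5,5], translation=[[0,0,0],[0,0,0],[0,0,0],[-2.3,0.3,3.3],[-5.1,0.6,7.4]], dr=[[0,0,0],[0,0,0],[0,0,0],[0,0,0],[0,0,0]])

```text
time: 8.72
ee_pos: [0.5258, 0.3427, 0.1943]
tcp_rot: [0.274, 0.913, 0.052, 0.298]
ft_force: [-0.1, -0.1, 0.2]
width: 0.05
grasp_force: 0.0
```

Call:
move_arm(jaw=[5,5,5], translation=[[-2.5,0.3,3.6],[-4,0,6],[-4,0,6]], dr=[[0,0,0],[0,0,0],[0,0,0]])

```text
time: 9.1
ee_pos: [0.4871, 0.3443, 0.2585]
tcp_rot: [0.274, 0.912, 0.055, 0.3]
ft_force: [-0.4, -0.4, -0.3]
width: 0.05
grasp_force: 0.0
```

```bash
python3 ang.py
python3 - <<'E'
from h import *
f,K,P=grab("wrist","w4.png")
ft,Kt,Pt=grab("top","top1.png")
s=sense();print(s["ee_pos"])
# unwarp panel top plane (46mm) onto up/left map, 0.4mm/px
C=np.array([.5987,.3345,.0898]);S=yawm(-6.5); t=np.radians(35)
n=S@[-np.sin(t),0,np.cos(t)];u=S@[np.cos(t),0,np.sin(t)];l=np.cross(n,u)
def un(img,K,P,h):
    src=[];dst=[]
    for a,b in((-.06,-.16),(.06,-.16),(.06,.06),(-.06,.06)):
        src.append(proj(K,P,C+h*n+a*u+b*l));dst.append([(.06-b)/.0004,(.06-a)/.0004])
    return cv2.warpPerspective(img,cv2.getPerspectiveTransform(np.float32(src),np.float32(dst)),(550,300))
cv2.imwrite("pics/un1.png",np.vstack([un(f["pixels"],K,P,.046),un(ft["pixels"],Kt,Pt,.046)]))
E
```

```text
angle 152.98 [ 0.67 -0.25  1.96 -0.5   1.02 -0.14] [-0.4 -0.4 -0.3] T about n -0.02 0.04996384631104296 9.1
[0.48673225 0.34317205 0.25443844]
```

View pics/un1.png

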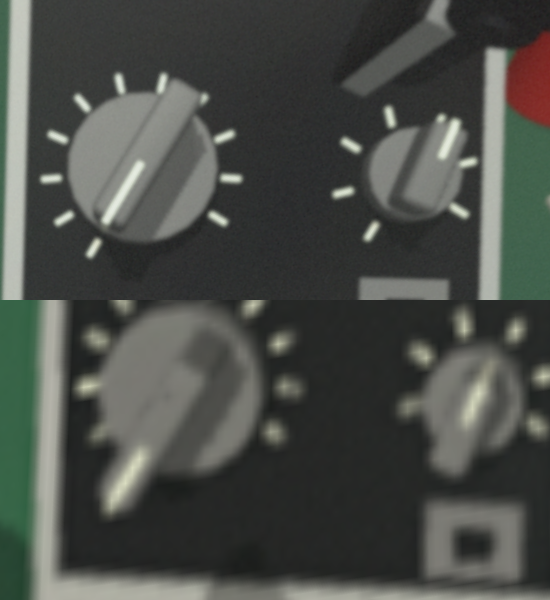

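The unwarped views show the large knob's white line at 7 o'clock on its first tick, about 150 degrees. The small knob is unchanged. Next is the gauge.

Run:
```python
from h import *
a=np.radians(167);delta([.46,-.24,.28],frame(np.array([np.cos(a),np.sin(a),0]),np.array([0,0,-1.])))
```

```text
shift cm [ -2.67 -58.32   2.56] dr [-2.2 35.4 19.8] |dr| 40.6
```

Call:
move_arm(jaw=[5,5,5,5,5], translation=[[0,-6,2],[-1,-12,4],[-1,-18,5],[-1,-24,5],[-1,-29,5]], dr=[[-0.4,7,4],[-0.9,14,8],[-1.3,21,12],[-1.8,28,16],[-2.2,35.4,19.8]])

```text
time: 9.82
ee_pos: [0.4766, 0.0506, 0.3044]
tcp_rot: [0.113, 0.994, 0.0, -0.002]
ft_force: [1.1, -0.1, -0.7]
width: 0.05
grasp_force: 0.0
```

Call:
move_arm(jaw=[6,6.5,6.5,6.5,6.5], translation=[[0,-6,0],[0,-12,0],[-1,-18,0],[-1,-24,-2],[-1.7,-29,-2.4]], dr=[[0,0,0],[0,0,0],[0,0,0],[0,0,0],[0,0,0]])

```text
time: 10.45
ee_pos: [0.4584, -0.239, 0.2772]
tcp_rot: [0.114, 0.993, 0.002, -0.002]
ft_force: [-0.6, 0.6, -0.6]
width: 0.0653
grasp_force: 0.0
```

Call:
move_arm(jaw=[6.5], translation=[[0,0,0]], dr=[[0,0,0]])

```text
time: 10.58
ee_pos: [0.4583, -0.2397, 0.2779]
tcp_rot: [0.116, 0.993, 0.001, -0.002]
ft_force: [-0.4, 0.7, 0.7]
width: 0.0655
grasp_force: 0.0
```

Run:
```python
from h import *
grab("wrist","g1.png");s=sense();print(s["ee_pos"],s["qpos"].round(2),s["time"])
a=np.radians(167);delta([.46,-.24,.28],frame(np.array([np.cos(a),np.sin(a),0]),np.array([0,0,-1.])))
```

```text
[ 0.4588795  -0.2380505   0.27864393] [-0.62 -0.22  1.82  0.    1.55 -1.96] 10.625
shift cm [ 0.11 -0.19  0.14] dr [-0.2 -0.2  0.2] |dr| 0.4
```

View pics/g1.png

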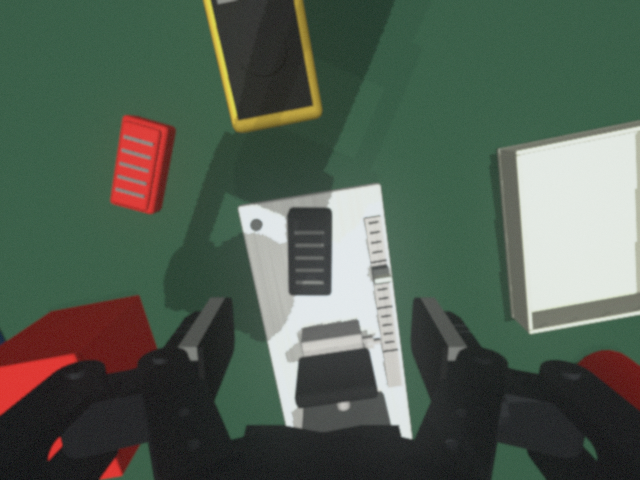

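The view shows the black cover at (310,252), upright in the image, with its ribs. The marker is at (379,272), the pointer near (370,338), and the grip plate at (337,375). I'll take a second view for triangulation.

Call:
move_arm(jaw=[6.5,6.5,6.5], translation=[[-1,-4,-1],[-2,-8,-2],[-2,-8,-2]], dr=[[0,0,0],[0,0,0],[0,0,0]])

```text
time: 11.0
ee_pos: [0.4391, -0.317, 0.2592]
tcp_rot: [0.114, 0.993, 0.001, -0.001]
ft_force: [0.3, 0.7, -0.5]
width: 0.0648
grasp_force: 0.0
```

```bash
cat > cov.py <<'E'
from h import *
def ribs(name,c0):
    d=np.load(name);K,P,img=d["K"],d["P"],d["img"]
    g=img.max(2)
    blk=(g<75).astype(np.uint8)
    n,l,st,c=cv2.connectedComponentsWithStats(cv2.morphologyEx(blk,cv2.MORPH_CLOSE,np.ones((9,9))))
    i=min(range(1,n),key=lambda i:np.hypot(*(c[i]-c0))+(1e6 if st[i,4]<1500 else 0))
    m=(l==i).astype(np.uint8);box=cv2.minAreaRect(cv2.findContours(m,0,1)[0][0])
    inner=cv2.erode(m,np.ones((7,7)))
    th=cv2.morphologyEx(img.min(2),cv2.MORPH_TOPHAT,np.ones((9,9)))*inner
    n,l,st,c=cv2.connectedComponentsWithStats((th>18).astype(np.uint8))
    r=[]
    for i in range(1,n):
        if st[i,4]>25:
            q=np.argwhere(l==i)[:,::-1].astype(float);e=np.linalg.svd(q-q.mean(0),full_matrices=False)[2][0];p=(q-q.mean(0))@e
            e,p=(e,p) if e[0]>0 else(-e,-p)
            r.append((q.mean(0),q.mean(0)+e*p.min(),q.mean(0)+e*p.max()))
    return K,P,box,sorted(r,key=lambda t:t[0][1])
E
python3 - <<'E'
from cov import *
grab("wrist","g2.png")
K,P,b,r=ribs("g1.png.npz",np.array([310,252]));print(b,len(r),[x[0].round(1).tolist() for x in r])
K2,P2=np.load("g2.png.npz")["K"],np.load("g2.png.npz")["P"]
p=proj(K2,P2,onz(K,P,310,252,.045));print(p)
K2,P2,b2,r2=ribs("g2.png.npz",p);print(b2,len(r2),[x[0].round(1).tolist() for x in r2])
if len(r)==len(r2):
  for x,y in zip(r,r2):
    print([tri(ray(K,P,*x[k]),ray(K2,P2,*y[k])).round(4).tolist() for k in range(3)])
E
```

```text
((309.0, 250.5), (85.0, 42.0), 90.0) 5 [[308.6, 232.4], [309.2, 244.9], [309.0, 257.5], [309.0, 269.6], [310.1, 282.0]]
[400.22646976 258.58202876]
((319.5, 239.5), (479.0, 639.0), 90.0) 8 [[400.6, 238.1], [400.3, 251.4], [399.0, 264.5], [398.6, 277.3], [397.5, 290.0], [575.5, 376.4], [589.6, 447.9], [538.9, 473.6]]
```

Run:
```python
from cov import *
K,P,b,r=ribs("g1.png.npz",np.array([310,252]))
K2,P2,b2,r2=ribs("g2.png.npz",np.array([400,258]));r2=r2[:5]
M=[]
for x,y in zip(r,r2):
    t=[tri(ray(K,P,*x[k]),ray(K2,P2,*y[k])) for k in range(3)];M.append(t)
M=np.array(M);print(M.round(4).tolist());m=M[:,0];print("mid",m.mean(0).round(4))
d=m[0]-m[-1];print("long yaw",np.degrees(np.arctan2(d[1],d[0])).round(1))
e=(M[:,2]-M[:,1]).mean(0);print("rib dir",np.degrees(np.arctan2(e[1],e[0])).round(1),np.linalg.norm(e))
# outline of cover top from g1 at height
z=m.mean(0)[2]
for u,v in((289,208),(331,208),(289,293),(331,293)): print(onz(K,P,u,v,z).round(4))
```

```text
[[[0.4756, -0.2562, 0.0468], [0.4728, -0.2692, 0.0458], [0.4794, -0.2429, 0.044]], [[0.4871, -0.2586, 0.0468], [0.4856, -0.2718, 0.0414], [0.4899, -0.2463, 0.0476]], [[0.499, -0.2617, 0.0459], [0.4964, -0.2744, 0.0446], [0.5017, -0.2491, 0.047]], [[0.51, -0.2644, 0.0472], [0.5079, -0.2775, 0.044], [0.5134, -0.2519, 0.0467]], [[0.5239, -0.267, 0.0423], [0.522, -0.2804, 0.0393], [0.5253, -0.2548, 0.0459]]]
mid [ 0.4991 -0.2616  0.0458]
long yaw 167.4
rib dir 79.0 0.026332111435771854
[ 0.45   -0.2679  0.0458]
[ 0.4587 -0.2316  0.0458]
[ 0.5286 -0.2885  0.0458]
[ 0.5378 -0.25    0.0458]
```

Run:
```python
from cov import *
d=np.load("g1.png.npz");K,P,i1=d["K"],d["P"],d["img"];d=np.load("g2.png.npz");K2,P2,i2=d["K"],d["P"],d["img"]
X=onz(K,P,379,272,.04);q=proj(K2,P2,X);print(X.round(3),q.round(0))
p2=proj(K2,P2,onz(K,P,368,336,.03));print(onz(K,P,368,336,.03).round(3),p2)
def crop(i,c,w=45): 
    c=np.round(c).astype(int);k=i[c[1]-w:c[1]+w,c[0]-w:c[0]+w];print(c-w);return cv2.resize(k,(400,400),interpolation=cv2.INTER_CUBIC)
cv2.imwrite("pics/mk.png",np.hstack([crop(i1,(375,305)),crop(i2,(q+p2)/2)]))
s=sense();a=np.radians(167.7)
eyes.grab_frame("wrist");delta([.498,-.261,.036],frame(np.array([np.cos(a),np.sin(a),0]),np.array([0,0,-1.])))
```

```text
[ 0.53  -0.202  0.04 ] [470. 280.]
[ 0.599 -0.225  0.03 ] [451.39447816 345.7443269 ]
[330 260]
[416 268]
shift cm [  5.79   5.47 -22.46] dr [-0.1 -0.   0.7] |dr| 0.7
```

View pics/mk.png

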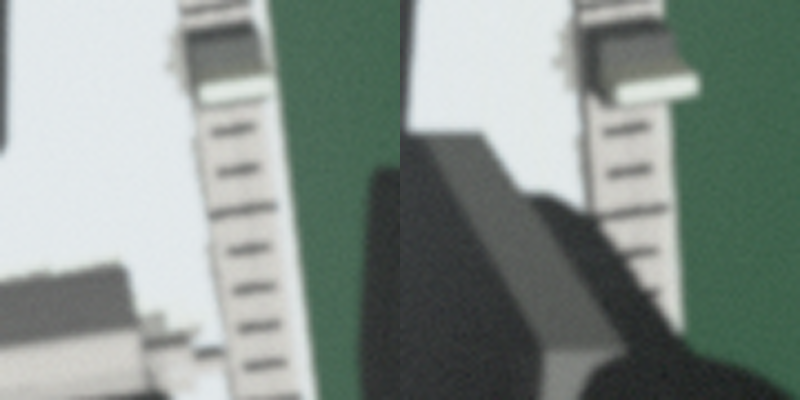

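The crops show the marker's white ridge at g1 (382.9,280.0) and g2 (473.9,287.8). The pointer tip is at about g1 (381,339). The fingers will clear the marker, so I'll descend on the cover.

Call:
move_arm(jaw=[6,6,6,6,6], translation=[[2.9,2.7,-4],[5.8,5.5,-8],[5.8,5.5,-13],[5.8,5.5,-17],[5.8,5.5,-17]], dr=[[0,0,0.7],[0,0,0.7],[0,0,0.7],[0,0,0.7],[0,0,0.7]])

```text
time: 11.72
ee_pos: [0.496, -0.2584, 0.0878]
tcp_rot: [0.106, 0.994, 0.002, -0.003]
ft_force: [-0.2, -0.0, 0.4]
width: 0.0601
grasp_force: 0.0
```

Run:
```python
from h import *
eyes.grab_frame("wrist")
a=np.radians(167.7);delta([.498,-.261,.036],frame(np.array([np.cos(a),np.sin(a),0]),np.array([0,0,-1.])))
L=lambda n:(lambda d:(d["K"],d["P"]))(np.load(n))
print("ridge",tri(ray(*L("g1.png.npz"),382.9,280.),ray(*L("g2.png.npz"),473.9,287.8)).round(4))
```

```text
shift cm [ 0.04 -0.11 -5.47] dr [-0.1 -0.1 -0.1] |dr| 0.2
ridge [ 0.5378 -0.1997  0.0421]
```

Call:
move_arm(jaw=[6,6,6,6], translation=[[0,-0.1,-2.2],[0,-0.1,-4],[0,-0.1,-5.4],[0,-0.1,-5.4]], dr=[[0,0,0],[0,0,0],[0,0,0],[0,0,0]])

```text
time: 12.28
ee_pos: [0.4972, -0.2623, 0.0364]
tcp_rot: [0.107, 0.994, 0.001, -0.001]
ft_force: [-0.1, 0.3, 0.5]
width: 0.06
grasp_force: 0.0
```

Call:
move_arm(jaw=[5,4,3,3,3], translation=[[0,0,0],[0,0,0],[0,0,0],[0,0,0],[0,0,0]], dr=[[0,0,0],[0,0,0],[0,0,0],[0,0,0],[0,0,0]])

```text
time: 12.9
ee_pos: [0.4986, -0.2633, 0.0385]
tcp_rot: [0.107, 0.994, -0.0, 0.001]
ft_force: [-0.3, -0.1, 6.1]
width: 0.0406
grasp_force: 60.8
```

Call:
move_arm(jaw=[3,3,3,3,3], translation=[[0,0,2],[0,0,6],[0,0,11],[0,4,14],[0.5,9,15]], dr=[[0,0,0],[0,0,0],[0,0,0],[0,0,2],[0,0,5]])

```text
time: 13.52
ee_pos: [0.5037, -0.1729, 0.1912]
tcp_rot: [0.064, 0.998, -0.001, 0.003]
ft_force: [-0.2, -0.2, -1.7]
width: 0.0405
grasp_force: 61.0
```

Call:
move_arm(jaw=[3,3,3,3], translation=[[1,6,0],[2,12,0],[3,17,0],[3,17,0]], dr=[[0,0,2],[0,0,5],[0,0,6],[0,0,6]])

```text
time: 14.02
ee_pos: [0.5326, 0.0003, 0.1878]
tcp_rot: [0.009, 1.0, 0.0, 0.0]
ft_force: [0.1, -1.2, -1.0]
width: 0.0404
grasp_force: 61.1
```

Run:
```python
from h import *
f,K,P=grab("wrist","t1.png");s=sense();print(s["ee_pos"],s["width"],s["grasp_force"],s["ft_force"].round(1))
t=np.load("top0.png.npz");g=np.load("g1.png.npz")
for a,b in(((499,149),(329,264)),((529,333),(330,201))): print(tri(ray(g["K"],g["P"],*a),ray(t["K"],t["P"],*b)).round(4))
```

```text
[ 0.53255088 -0.00142589  0.18774525] 0.040255912303482126 61.053171157836914 [ 0.7  0.1 -1.4]
[ 0.4498 -0.0671  0.0124]
[ 0.6312 -0.0672  0.033 ]
```

View pics/t1.png

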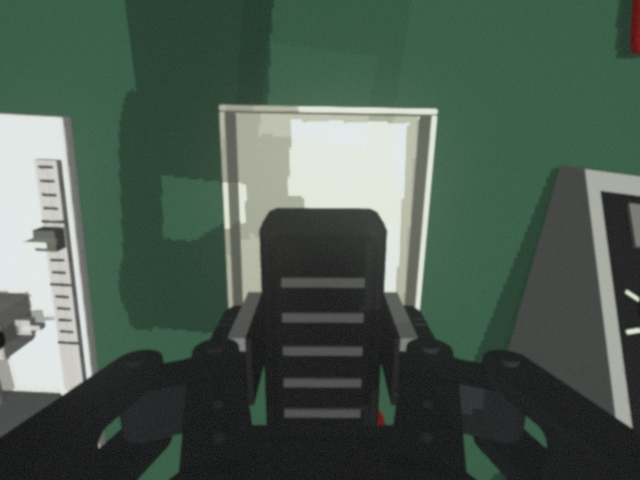

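The cover is held centred over the tray, whose near rim runs from (220,106) to (437,108). I'll lower it gently.

Run:
```python
from h import *
L=lambda n:(lambda d:(d["K"],d["P"]))(np.load(n))
print(tri(ray(*L("t1.png.npz"),220,106),ray(*L("g1.png.npz"),499,149)).round(4))
for p in((220,106),(437,108)):print(onz(*L("t1.png.npz"),*p,.04).round(3))
```

```text
[ 0.4471 -0.0684  0.0166]
[ 0.449 -0.063  0.04 ]
[0.453 0.075 0.04 ]
```

Call:
move_arm(jaw=[3,3,3,3,3], translation=[[0,0,-5],[0.5,0,-10],[0.5,0,-13],[0.5,0,-14.8],[0.5,0,-14.8]], dr=[[0,0,0],[0,0,0],[0,0,0],[0,0,0],[0,0,0]])

```text
time: 14.7
ee_pos: [0.5369, -0.0035, 0.0384]
tcp_rot: [0.012, 1.0, 0.0, -0.001]
ft_force: [-0.0, 0.8, -0.6]
width: 0.0408
grasp_force: 61.0
```

Call:
move_arm(jaw=[3,3,3,3], translation=[[0,0,-0.2],[0,0,-0.4],[0,0,-0.5],[0,0,-0.5]], dr=[[0,0,0],[0,0,0],[0,0,0],[0,0,0]])

```text
time: 15.2
ee_pos: [0.538, -0.0027, 0.0346]
tcp_rot: [0.011, 1.0, 0.0, 0.0]
ft_force: [0.5, 0.2, -0.7]
width: 0.0405
grasp_force: 61.1
```

Call:
move_arm(jaw=[3,3,3], translation=[[0,0,-0.1],[0,0,-0.2],[0,0,-0.2]], dr=[[0,0,0],[0,0,0],[0,0,0]])

```text
time: 15.58
ee_pos: [0.5377, -0.0027, 0.0321]
tcp_rot: [0.012, 1.0, 0.0, 0.0]
ft_force: [0.9, 0.4, -1.5]
width: 0.0406
grasp_force: 61.1
```

Call:
move_arm(jaw=[3,3,3], translation=[[0,0,-0.1],[0,0,-0.2],[0,0,-0.2]], dr=[[0,0,0],[0,0,0],[0,0,0]])

```text
time: 15.95
ee_pos: [0.5379, -0.0027, 0.0306]
tcp_rot: [0.012, 1.0, 0.0, 0.0]
ft_force: [-0.9, 0.3, 1.2]
width: 0.0407
grasp_force: 61.3
```

Call:
move_arm(jaw=[3,3], translation=[[0,0,-0.1],[0,0,-0.1]], dr=[[0,0,0],[0,0,0]])

```text
time: 16.2
ee_pos: [0.5379, -0.0027, 0.0305]
tcp_rot: [0.012, 1.0, 0.0, -0.0]
ft_force: [-6.1, 0.4, 8.3]
width: 0.0404
grasp_force: 62.3
```

Contact is at the expected height. I'll release and rise.

Call:
move_arm(jaw=[4.3,4.8,5.8,5.8,5.8], translation=[[0,0,0.1],[0,0,0.1],[0,0,0.1],[0,0,0.1],[0,0,3]], dr=[[0,0,0],[0,0,0],[0,0,0],[0,0,0],[0,0,0]])

```text
time: 16.82
ee_pos: [0.5354, -0.0024, 0.0569]
tcp_rot: [0.012, 1.0, 0.001, -0.003]
ft_force: [0.8, -0.4, 0.1]
width: 0.0578
grasp_force: 0.0
```

Call:
move_arm(jaw=[5.8,5.8,5.8,5.8,5.8], translation=[[0,0,5],[0,0,11],[-1,-6,15],[-2,-12,17],[-3,-18,17]], dr=[[0,0,0],[0,0,0],[0,0,-1],[0,0,-2],[0,0,-3]])

```text
time: 17.45
ee_pos: [0.51, -0.1754, 0.2317]
tcp_rot: [0.037, 0.999, -0.001, 0.003]
ft_force: [-0.2, 0.0, 0.6]
width: 0.058
grasp_force: 0.0
```

Run:
```python
from h import *
f,K,P=grab("wrist","c1.png");f,K,P=grab("wrist","c1.png");s=sense();print(s["ee_pos"],s["qpos"].round(2),s["width"],s["time"])
print(proj(K,P,[.538,-.0,.037]), proj(K,P,[.5378,-.1997,.042]),proj(K,P,[.607,-.21,.03]),proj(K,P,[.598,-.26,.112]))
# cover check in a top view
f,K,P=grab("top","top2.png");g=f["pixels"].max(2)
m=(g<80).astype(np.uint8);n,l,st,c=cv2.connectedComponentsWithStats(m)
for i in range(1,n):
    if 100<st[i,4]<2000:print(c[i].round(0),st[i],onz(K,P,*c[i],.037).round(3))
```

```text
[ 0.50866377 -0.17859112  0.2300312 ] [-0.48 -0.14  1.83 -0.    1.45 -1.96] 0.05810075561048716 17.55
[552.04734693 234.65284148] [305.25164824 255.38687725] [301.68697124 326.51283996] [221.52278099 376.22539584]
[ 28. 159.] [ 13 156  25  10 117] [0.731 0.781 0.037]
[ 60. 162.] [ 41 157  38  13 372] [0.723 0.694 0.037]
[374. 212.] [368 199  15  27 106] [ 0.602 -0.191  0.037]
[407. 270.] [397 247  26  40 256] [ 0.44  -0.288  0.037]
[ 88. 278.] [ 84 255   9  47 237] [0.401 0.598 0.037]
[ 53. 278.] [ 50 257   6  42 154] [0.402 0.694 0.037]
[185. 311.] [151 277  47  75 271] [0.315 0.33  0.037]
[144. 320.] [131 280  46  71 249] [0.288 0.441 0.037]
[399. 318.] [387 302  21  25 257] [ 0.305 -0.265  0.037]
[294. 375.] [282 348  31  43 238] [0.146 0.026 0.037]
[207. 406.] [198 388  23  38 137] [0.061 0.261 0.037]
```

Run:
```python
from h import *
d=np.load("c1.png.npz");K,P,img=d["K"],d["P"],d["img"];g=img.min(2)
print("cover pix",img[225:245,545:560].mean((0,1)))
print("ptr");
for v in range(306,346,2):print(v,"".join("%4d"%x for x in g[v,256:330:3]))
print("ridge")
for v in range(244,270):print(v,"".join("%4d"%x for x in g[v,288:326:2]))
```

```text
cover pix [66.88333333 68.93666667 67.15666667]
ptr
306   91  93  90  92  95  96  91 126 178 183 189 224 225 227 217 201 199 194 197 203 207 223 129  73  72
308   94  94  95  94  96  94  90 119 172 182 199 226 227 227 217 198 160 153 161 173 206 223 131  74  73
310   93  94  95  95  95  95  88 115 164 175 212 225 226 227 220 194 143 136 135 158 208 221 130  75  74
312   96  96  99  98  94  93  87 115 165 165 213 226 226 226 222 201 196 193 191 199 208 223 136  75  74
314  116 117 119 119 120 109  87 109 165 166 204 226 226 226 223 204 204 204 197 203 206 223 136  74  72
316  137 142 140 141 138 129  88 107 161 163 190 223 223 220 223 203 198 197 196 201 209 225 134  74  73
318  140 144 144 143 144 135  89 100 132 132 143 173 195 211 225 200 162 162 168 175 205 223 137  73  74
320  143 141 145 144 146 138  94  98 100 108 113 154 192 216 226 202 142 133 135 151 206 222 137  74  72
322  142 144 140 142 144 136  94 123 127 138 161 161 169 183 221 207 196 193 192 196 207 222 137  75  71
324  140 137 141 139 141 129  94 127 135 148 183 143 123 131 213 205 201 200 197 202 206 222 139  76  7
[... 2463 characters left out ...]
 135 132 132 134 131 135 136 138 153 175 148  81  62
262  183 184 185 184 184 168 145 143 145 144 143 145 144 148 157 174 146  83  56
263  182 184 185 183 185 172 150 148 146 147 145 145 147 151 157 177 148  84  59
264  183 183 185 187 183 172 151 150 143 148 142 148 151 149 158 176 149  84  61
265  181 184 187 182 184 170 148 143 141 143 141 146 155 152 155 174 150  83  64
266  181 185 184 183 185 169 147 133 129 129 126 131 145 147 157 173 153  80  61
267  180 184 184 181 186 171 147 123 114 115 113 116 130 141 155 175 150  88  67
268  180 183 185 182 185 175 146 129 130 132 129 135 137 146 158 177 151  85  67
269  181 185 188 185 183 171 149 153 168 168 167 170 169 153 155 173 155  87  68
```

Run:
```python
from h import *
d=np.load("c1.png.npz");K,P,img=d["K"],d["P"],d["img"]
e=np.load("g1.png.npz");K2,P2,i2=e["K"],e["P"],e["img"]
for v in range(316,332):print(v," ".join("%3d,%3d,%3d"%tuple(x) for x in img[v,280:302:3]))
print("g1")
g=i2.min(2)
for v in range(326,348):print(v,"".join("%4d"%x for x in g[v,356:390:2]))
print(tri(ray(K,P,297,323.7),ray(K2,P2,380,339.3)),onz(K,P,297,323.7,.03),onz(K2,P2,380,339.3,.03))
# gauge left plate edge direction, z=.012, both views
for KK,PP,im,u0,u1,v0,v1,(zz) in((K,P,img,290,340,150,380,.012),):
    g=im.min(2).astype(float);pts=[]
    for v in range(v0,v1,4):
        r=np.diff(cv2.GaussianBlur(g,(5,5),0)[v,u0:u1]);pts.append(onz(KK,PP,u0+r.argmin()+.5,v,zz))
    pts=np.array(pts);
    for k in range(3):
        c=np.polyfit(pts[:,0],pts[:,1],1);r=abs(np.polyval(c,pts[:,0])-pts[:,1]);pts=pts[r<max(.0015,np.median(r)*2)]
    print("edge yaw",np.degrees(np.arctan(c[0])),len(pts),"y at .55",np.polyval(c,.55))
```

```text
316 161,168,166 163,168,166 193,197,190 225,228,223 225,229,223 224,225,220 230,230,223 203,208,208
317 157,164,160 152,159,157 178,180,174 205,210,203 216,219,215 220,221,216 231,231,225 203,208,208
318 132,136,136 132,136,134 143,147,144 173,179,175 195,201,197 215,216,211 233,231,225 200,206,206
319 113,114,114 106,109,108 114,117,115 154,159,157 184,190,187 217,218,213 232,230,224 200,203,204
320 100,105,103 108,110,110 113,116,115 154,158,156 193,196,192 222,221,216 233,231,226 202,207,207
321 118,120,120 120,123,124 137,137,138 163,164,162 194,196,192 219,217,211 231,229,223 203,208,208
322 127,132,131 138,143,142 161,165,165 163,164,161 174,175,169 192,189,183 230,227,221 207,210,209
323 133,136,137 144,147,148 173,177,177 144,146,145 139,139,136 146,147,141 225,224,218 205,209,210
324 135,138,137 148,152,152 183,187,189 143,144,144 123,126,125 131,134,131 220,218,213 205,209,210
325 135,137,138 152,154,154 192,195,195 169,173,174 155,158,159 156,160,159 215,215,209 202,207,207
326 132,135,136 155,158,160 206,208,207 192,197,198 186,193,194 188,191,193 214,215,209 199,204,205

[... 1582 characters left out ...]
191 193 184 178
341  202 200 195 173 181 191 201 205 199 178 179 188 182 193 181 155 145
342  199 200 192 170 179 189 204 210 207 198 200 203 191 188 174 134 135
343  194 193 190 165 170 189 208 212 210 208 211 216 192 183 182 156 163
344  190 188 185 161 158 188 207 212 211 215 218 219 197 180 195 188 189
345  188 188 182 161 151 185 201 207 209 217 222 223 205 181 197 197 199
346  187 184 177 156 141 173 197 203 205 218 225 227 210 180 199 200 198
347  178 173 159 138 118 151 190 204 210 220 226 226 213 180 197 199 199
[ 0.60431229 -0.21404357  0.03040189] [ 0.60394499 -0.21385735  0.03      ] [ 0.60512904 -0.21423109  0.03      ]
edge yaw -4.132971086860316 58 y at .55 -0.1882366049461509
```

Run:
```python
from h import *
L=lambda n:(lambda d:(d["K"],d["P"]))(np.load(n))
c=L("c1.png.npz");g=L("g1.png.npz")
ax=np.array([np.cos(np.radians(4.1)),-np.sin(np.radians(4.1)),0])
print("front base",onz(*c,265,330.5,.05),onz(*g,335,352,.05))
print("base edge x",[onz(*g,*p,.012).round(4) for p in((240,207),(380,184))])
r=np.array([.5378,-.1997,.042])
for p in(onz(*c,297,326.5,.03),onz(*g,380,342.5,.03),onz(*c,297,323.7,.03)):print("pointer",p.round(4),"pull",((p-r)@ax).round(4))
a=np.radians(85.9);delta([.600,-.262,.19],frame(np.array([np.cos(a),np.sin(a),0]),np.array([0,0,-1.])))
```

```text
front base [ 0.59792229 -0.23870094  0.05      ] [ 0.59692226 -0.25991819  0.05      ]
base edge x [array([ 0.4435, -0.3181,  0.012 ]), array([ 0.4533, -0.1813,  0.012 ])]
pointer [ 0.6067 -0.2141  0.03  ] pull 0.0697
pointer [ 0.6087 -0.2149  0.03  ] pull 0.0718
pointer [ 0.6039 -0.2139  0.03  ] pull 0.067
shift cm [ 9.12 -8.6  -3.92] dr [  0.    0.1 -89.5] |dr| 89.5
```

Call:
move_arm(jaw=[5,4,4,4,4], translation=[[1,-1,0],[2,-2,0],[3,-3,0],[4,-4,0],[5,-5,0]], dr=[[0,0,-10],[0,0,-20],[0,0,-30],[0,0,-40],[0,0,-50]])

```text
time: 18.23
ee_pos: [0.5598, -0.2221, 0.2279]
tcp_rot: [0.458, 0.889, 0.0, -0.0]
ft_force: [0.1, 0.4, -0.2]
width: 0.04
grasp_force: 0.0
```

Call:
move_arm(jaw=[4,4,4,4,4], translation=[[1,-1,-1],[2,-2,-2],[3.5,-3,-3],[4.4,-3.6,-4],[4.4,-3.6,-4]], dr=[[0,0,-10],[0,0,-20],[0,0,-30],[0,0,-39.5],[0,0,-39.5]])

```text
time: 18.85
ee_pos: [0.6032, -0.2579, 0.1868]
tcp_rot: [0.729, 0.684, -0.0, -0.001]
ft_force: [-0.4, -0.1, 0.2]
width: 0.0403
grasp_force: 0.0
```

Run:
```python
from h import *
eyes.grab_frame("wrist")
f,K,P=grab("wrist","p0.png");s=sense();print(s["ee_pos"],s["qpos"].round(2),s["width"],s["time"])
a=np.radians(85.9);delta([.6035,-.262,.09],frame(np.array([np.cos(a),np.sin(a),0]),np.array([0,0,-1.])))
print("ridge pix",proj(K,P,[.5378,-.1997,.042]),"ptr",proj(K,P,[.6067,-.2141,.03]))
cor=[proj(K,P,[x,y,.112]) for x,y in((.5965,-.262),(.6105,-.262))];print("plate",cor)
g=f["pixels"].min(2)
p=np.mean(cor,0).astype(int);print(p);print(" ".join("%d"%x for x in g[p[1],p[0]-60:p[0]+60:4]))
```

```text
[ 0.60332644 -0.25838905  0.18844203] [-0.52  0.17  1.59 -0.    1.38 -0.45] 0.0401623848531306 18.95
shift cm [ 0.02 -0.36 -9.84] dr [-0.  -0.  -0.5] |dr| 0.5
ridge pix [219.1642297  149.71016437] ptr [326.14487564 163.66664058]
plate [array([313.37385194, 271.11789606]), array([340.07825884, 269.52588019])]
[326 270]
139 140 139 141 143 139 139 124 122 122 126 105 44 43 42 43 45 41 110 122 119 120 147 153 151 153 153 155 155 155
```

Call:
move_arm(jaw=[4,4,4,4,4], translation=[[0,-0.3,-3],[0,-0.3,-6],[0,-0.3,-8.5],[0,-0.3,-9.8],[0,-0.3,-9.8]], dr=[[0,0,-0.5],[0,0,-0.5],[0,0,-0.5],[0,0,-0.5],[0,0,-0.5]])

```text
time: 19.58
ee_pos: [0.6028, -0.262, 0.0902]
tcp_rot: [0.733, 0.68, -0.0, -0.0]
ft_force: [-0.7, 0.4, 1.0]
width: 0.04
grasp_force: 0.0
```

Call:
move_arm(jaw=[2.5,1,0.5,0.5,0.5], translation=[[0,0,0],[0,0,0],[0,0,0],[0,0,0],[0,0,0]], dr=[[0,0,0],[0,0,0],[0,0,0],[0,0,0],[0,0,0]])

```text
time: 20.2
ee_pos: [0.6039, -0.263, 0.0927]
tcp_rot: [0.733, 0.68, 0.0, 0.001]
ft_force: [-2.1, 0.7, 5.5]
width: 0.013
grasp_force: 59.9
```

Run:
```python
from h import *
f,K,P=grab("wrist","p1.png");s=sense();print(s["ee_pos"],s["width"],s["grasp_force"],s["ft_force"].round(1))
print("ridge pix",proj(K,P,[.5378,-.1997,.042]),"ptr",proj(K,P,[.6067,-.2141,.03]))
g=f["pixels"].min(2)
p=proj(K,P,[.6067,-.2141,.03]).astype(int)
for v in range(p[1]-24,p[1]+24,2):print(v,"".join("%4d"%x for x in g[v,p[0]-30:p[0]+30:3]))
```

```text
[ 0.60386682 -0.26302465  0.09274216] 0.013296393928230505 59.91485238075256 [-2.5  1.   6.6]
ridge pix [158.94181577 151.79604256] ptr [323.71724142 170.48017325]
146  190 186 122 141 189 187 189 191 190 127 143 191 189 189 189 190 127 141 191 192
148  191 186 120 141 189 190 188 187 183 112 145 193 191 191 193 191 131 143 196 193
150  189 185 112 137 183 182 181 178 176 106 144 195 192 195 194 193 124 144 195 195
152  183 180 117 132 181 182 180 182 180 113 141 184 188 196 197 181 112 146 196 194
154  178 175 122 126 179 178 175 177 175 107 134 176 186 191 190 185 122 144 192 193
156  181 176 125 128 179 179 177 178 174 122 133 177 180 179 181 179 114 144 193 192
158  180 180 150 146 177 177 178 178 177 127 145 179 179 179 177 184 148 162 195 194
160  179 176 174 172 178 175 179 180 177 166 172 176 179 178 177 179 178 190 189 195
162  179 179 179 178 179 178 180 180 180 180 181 178 178 179 178 178 182 187 189 188
164  170 169 174 172 172 173 174 177 178 179 180 187 186 186 186 174 171 170 166 173
166  158 159 173 179 179 180 188 198 200 201 200 204 206 206 207 168 160 161 156 159
1
[... 403 characters left out ...]
 210 209 207 208 209
178  204 205 205 206 204 205 205 203 193 180 180 163 152 204 205 205 203 207 205 206
180  202 203 203 203 201 201 202 202 195 180 179 161 150 203 203 202 202 202 204 202
182  199 200 201 201 198 200 202 200 196 179 177 162 148 200 202 204 202 201 204 200
184  201 200 205 203 203 202 200 199 191 180 179 161 141 192 200 205 208 206 205 205
186  210 209 207 209 208 197 161 163 171 184 178 154 125 159 191 209 208 212 208 212
188  209 208 209 210 206 194 155 152 164 192 189 168 150 151 171 185 207 208 207 208
190  206 206 206 207 205 197 178 178 180 195 192 181 177 176 157 155 205 210 206 207
192  205 203 203 203 205 196 179 177 185 201 186 183 178 180 155 150 203 203 204 204
```

```bash
cat > mk.py <<'E'
from h import *
import sys
def meas(name,p):
    d=np.load(name);K,P,img=d["K"],d["P"],d["img"]
    g=img.min(2);p=np.array(p).astype(int)
    for v in range(p[1]-20,p[1]+24,4):print(v,"".join("%4d"%x for x in g[v,p[0]-24:p[0]+26:2]))
    print("u0",p[0]-24)
E
python3 -c "
from mk import *
meas('p1.png.npz',(159,152))"
```

```text
132  172 170 174 170 171 172 171 138  97 111 160 180 180 183 168 121 103  99  97  99  99 100  99 101  99
136  173 176 173 175 173 174 181 162  99  98 163 196 200 198 193 123  81  82  84  77  83  92  94  97  97
140  165 170 171 170 167 173 174 176 120  93 146 195 197 198 194 138  87  82  82  73  77  95  98  99  97
144  153 169 169 167 168 173 177 179 146  96 130 188 196 198 196 156  89  86  84  80  73  88  97  99 100
148  127 167 167 165 170 176 180 179 154  98 122 194 207 209 199 171 100  83  83  82  75  83  92  97  96
152  102 164 175 173 174 180 185 183 171 111 110 179 207 207 205 191 114  83  86  82  79  81  94  98  99
156   82 143 171 171 181 181 179 183 177 123 105 166 203 208 209 198 129  86  87  88  81  81  92 102 105
160  141 153 168 170 180 183 184 183 178 136  98 144 202 210 211 204 149  89  85  85  83  78  86 101 105
164  172 172 175 182 183 187 187 188 185 165 108 130 197 208 209 207 172  92  87  85  81  82  84  99 102
168  191 191 198 198 202 204 209 207 208 208 197 185 204 208 210 207 184 122 131 152 142 141 141 143 142
172  197 198 198 200 207 207 208 206 208 210 209 207 212 210 210 208 209 207 210 210 199 183 188 200 201
u0 135
```

Run:
```python
from h import *
d=np.load("p1.png.npz");K,P=d["K"],d["P"]
ax=np.array([np.cos(np.radians(4.1)),-np.sin(np.radians(4.1)),0])
for zr,zp in((.040,.030),(.042,.030)):
    a=onz(K,P,162.3,165,zr);b=onz(K,P,321.5,172,zp);print(a.round(4),b.round(4),((b-a)@ax).round(4))
print(K.round(0)); s=sense();Rm=R.from_quat(s["tcp_rot"]).as_matrix();print(np.degrees(np.arctan2(Rm[1,1],Rm[0,1])))
```

```text
[ 0.5374 -0.2054  0.04  ] [ 0.6056 -0.2147  0.03  ] 0.0687
[ 0.5382 -0.2053  0.042 ] [ 0.6056 -0.2147  0.03  ] 0.0679
[[409.   0. 322.]
 [  0. 409. 241.]
 [  0.   0.   1.]]
-4.298119813025044
```

Call:
move_arm(jaw=[0.5,0.5,0.5,0.5,0.5], translation=[[-0.4,0.03,0],[-1,0.07,0],[-1.7,0.12,0],[-2.4,0.17,0],[-3.2,0.23,0]], dr=[[0,0,0],[0,0,0],[0,0,0],[0,0,0],[0,0,0]])

```text
time: 20.88
ee_pos: [0.5737, -0.2609, 0.0928]
tcp_rot: [0.733, 0.68, 0.002, 0.004]
ft_force: [8.6, -0.7, 2.1]
width: 0.0134
grasp_force: 59.2
```

Call:
move_arm(jaw=[0.5,0.5,0.5,0.5,0.5], translation=[[-0.8,0.06,0],[-1.6,0.12,0],[-2.4,0.17,0],[-3.1,0.23,0],[-3.4,0.25,0]], dr=[[0,0,0],[0,0,0],[0,0,0],[0,0,0],[0,0,0]])

```text
time: 21.5
ee_pos: [0.5404, -0.2584, 0.0928]
tcp_rot: [0.733, 0.68, 0.002, 0.004]
ft_force: [12.4, -0.2, -1.1]
width: 0.0129
grasp_force: 58.9
```

Run:
```python
from mk import *
f,K,P=grab("wrist","p2.png");s=sense();print(s["ee_pos"],s["width"],s["ft_force"].round(1),s["time"])
g=f["pixels"].min(2)
for v in range(140,190,4):print(v,"".join("%4d"%x for x in g[v,296:346:2]))
```

```text
[ 0.54018529 -0.25842539  0.09274424] 0.013153465732056663 [12.2 -1.2 -0.3] 21.55
140  101 103 101 104 145 195 201 199 198 149  85 101  99 102 101  89  96 172 186 185 187 188 186 185 179
144  101 101 101 100 144 194 199 200 199 151  90  99 104 103 103  90  94 168 183 184 181 181 182 182 180
148  100  97  98 103 141 192 202 200 196 154  84  94 100 103 104  90  93 166 186 186 182 183 186 184 181
152   94  96  95  94 135 190 201 197 197 150  82  83  94  98 102  93  88 159 187 188 190 190 189 188 186
156  100  95  96  97 131 187 197 195 194 149  83  83  96  97 100  85  80 143 179 181 180 182 187 184 187
160   94  95  97  97 128 188 198 197 194 155  83  81  96  99  96  92 109 143 169 171 174 176 179 180 185
164   93  90  96  92 126 186 196 195 196 155  81  80  92  98  96  95 117 140 162 170 176 184 183 186 191
168  183 182 172 140 143 180 191 190 188 165 130 132 131 131 138 144 147 149 171 197 201 200 200 202 200
172  197 195 194 188 187 188 186 191 187 151 139 145 143 148 157 185 192 194 196 198 198 199 199 198 198
176  199 201 199 200 200 198 201 199 201 201 191 174 172 172 170 143 144 191 200 200 200 200 201 201 201
180  196 200 198 198 199 200 198 198 200 195 189 175 173 172 169 143 141 181 196 198 196 199 200 198 198
184  195 197 197 196 196 196 191 190 190 192 184 175 172 173 168 139 131 160 188 190 196 197 197 198 198
188  200 200 196 195 199 195 169 144 147 146 157 176 177 185 175 158 151 151 155 172 192 190 199 201 200
```

```bash
cat > rem.py <<'E'
from h import *
def sub(g,rows,u0,u1,lo,hi):
    # mean centre of band [lo,hi] grey levels across rows
    c=[]
    for v in rows:
        q=[u for u in range(u0,u1) if lo<=g[v,u]<=hi]
        if q:c.append((min(q)+max(q))/2)
    return np.median(c)
def rem(name,ur,up):
    d=np.load(name);K,P=d["K"],d["P"];t=np.radians(4.1);ax=np.array([np.cos(t),-np.sin(t),0])
    a=onz(K,P,ur,163,.040);b=onz(K,P,up,178,.030);print(a.round(4),b.round(4),"remaining mm",((b-a)@ax*1000).round(2))
E
python3 - <<'E'
from rem import *
g=np.load("p2.png.npz")["img"].min(2)
print(sub(g,range(150,166),298,324,160,255),sub(g,range(175,183),310,330,160,184))
rem("p2.png.npz",309.5,321)
rem("p2.png.npz",309.5,321.5)
E
```

```text
309.0 323.0
[ 0.5378 -0.2049  0.04  ] [ 0.5422 -0.2129  0.03  ] remaining mm 4.97
[ 0.5378 -0.2049  0.04  ] [ 0.5425 -0.2129  0.03  ] remaining mm 5.2
```

Call:
move_arm(jaw=[0.5,0.5,0.5,0.5], translation=[[-0.2,0.01,0],[-0.4,0.03,0],[-0.5,0.04,0],[-0.5,0.04,0]], dr=[[0,0,0],[0,0,0],[0,0,0],[0,0,0]])

```text
time: 22.05
ee_pos: [0.5357, -0.2581, 0.0928]
tcp_rot: [0.733, 0.68, 0.002, 0.004]
ft_force: [12.6, 0.1, -0.1]
width: 0.0132
grasp_force: 59.1
```

Run:
```python
from rem import *
f,K,P=grab("wrist","p3.png");s=sense();print(s["ee_pos"],s["width"],s["ft_force"].round(1),s["time"])
g=f["pixels"].min(2)
for v in range(152,184,3):print(v,"".join("%4d"%x for x in g[v,306:338]))
```

```text
[ 0.5356931  -0.25812259  0.09278407] 0.013687536123004669 [12.8 -0.2  0.2] 22.1
152   99  96  97  97  97  98  97  98 104 125 161 190 200 200 202 202 203 201 194 172 129  93  84  94 101 101 105 104 102 104  99  93
155   95  98  97  97  94  99  96  98 102 119 158 186 199 197 199 201 200 199 193 166 127  85  83  86  96  97 101  98 104 101 100  88
158   94  94  96  98  96  97  98  96 101 121 157 186 198 199 199 200 198 196 193 168 126  91  80  85  96 100  99  99 102 102  99  93
161   99  96  95  94  97  95  97  96 103 122 157 186 198 198 198 198 199 197 191 167 125  90  81  85  92  96  97  97  98  98  91  93
164   97  96  97  95  94  94  95  96 102 122 154 185 195 199 200 198 199 198 193 167 124  89  80  80  85  93  96  97  99  95  98  98
167  164 155 153 152 141 127 117 117 119 133 162 187 196 197 196 198 198 199 194 176 146 123 115 116 116 119 118 116 119 119 127 132
170  200 203 204 195 183 162 149 147 146 149 147 144 141 142 146 147 146 147 142 143 141 140 137 141 152 164 170 176 188 191 192 191
173  201 200 202 200 203 201 202 201 200 196 187 175 166 169 168 168 166 166 166 155 144 138 139 143 159 182 196 204 203 202 201 203
176  203 202 204 204 205 202 201 204 203 203 193 183 177 175 174 177 178 176 172 162 149 139 141 142 148 171 194 204 206 203 204 204
179  203 201 204 201 203 204 205 200 202 201 194 184 173 176 174 174 171 175 171 165 149 140 139 139 150 167 188 201 201 201 200 200
182  197 200 200 198 199 198 197 201 198 196 192 184 176 176 174 174 177 175 171 161 145 136 137 137 145 165 185 198 198 198 199 198
```

Run:
```python
from rem import *
rem("p3.png.npz",320.6,320.9)
```

```text
[ 0.5379 -0.2049  0.04  ] [ 0.5375 -0.2126  0.03  ] remaining mm 0.14
```

The pointer is level with the mark to within about 0.2 mm. I'll hold, then ease it back.

Call:
move_arm(jaw=[0.5,0.5,0.5,0.5,0.5], translation=[[0,0,0],[0,0,0],[0,0,0],[0,0,0],[0,0,0]], dr=[[0,0,0],[0,0,0],[0,0,0],[0,0,0],[0,0,0]])

```text
time: 22.72
ee_pos: [0.5357, -0.2581, 0.0927]
tcp_rot: [0.733, 0.68, 0.002, 0.004]
ft_force: [11.6, -0.6, -0.1]
width: 0.0131
grasp_force: 59.1
```

Call:
move_arm(jaw=[0.5,0.5,0.5,0.5,0.5], translation=[[0,0,0],[0,0,0],[0,0,0],[0,0,0],[0,0,0]], dr=[[0,0,0],[0,0,0],[0,0,0],[0,0,0],[0,0,0]])

```text
time: 23.35
ee_pos: [0.5357, -0.2581, 0.0928]
tcp_rot: [0.733, 0.68, 0.002, 0.004]
ft_force: [12.0, -1.4, -0.2]
width: 0.0128
grasp_force: 59.1
```

Call:
move_arm(jaw=[0.5,0.5,0.5,0.5], translation=[[0,0,0],[0,0,0],[0,0,0],[0,0,0]], dr=[[0,0,0],[0,0,0],[0,0,0],[0,0,0]])

```text
time: 23.85
ee_pos: [0.5357, -0.2581, 0.0927]
tcp_rot: [0.733, 0.68, 0.002, 0.004]
ft_force: [12.5, -1.1, -0.6]
width: 0.0131
grasp_force: 59.1
```

Call:
move_arm(jaw=[0.5,0.5,0.5,0.5,0.5], translation=[[0.3,-0.02,0],[0.8,-0.06,0],[1.3,-0.1,0],[1.8,-0.13,0],[2.3,-0.17,0]], dr=[[0,0,0],[0,0,0],[0,0,0],[0,0,0],[0,0,0]])

```text
time: 24.48
ee_pos: [0.5582, -0.2597, 0.0927]
tcp_rot: [0.733, 0.68, 0.002, 0.004]
ft_force: [9.3, -0.5, 2.7]
width: 0.0136
grasp_force: 59.5
```

Call:
move_arm(jaw=[0.5,0.5,0.5,0.5,0.5], translation=[[0.5,-0.04,0],[1,-0.08,0],[1.5,-0.12,0],[2,-0.15,0],[2.5,-0.18,0]], dr=[[0,0,0],[0,0,0],[0,0,0],[0,0,0],[0,0,0]])

```text
time: 25.1
ee_pos: [0.5826, -0.2615, 0.0927]
tcp_rot: [0.733, 0.68, 0.001, 0.003]
ft_force: [5.1, 0.5, 3.5]
width: 0.0135
grasp_force: 59.8
```

Call:
move_arm(jaw=[0.5,0.5,0.5,0.5,0.5], translation=[[0.5,-0.04,0],[0.9,-0.07,0],[1.3,-0.1,0],[1.6,-0.12,0],[1.8,-0.13,0]], dr=[[0,0,0],[0,0,0],[0,0,0],[0,0,0],[0,0,0]])

```text
time: 25.72
ee_pos: [0.6, -0.2627, 0.0927]
tcp_rot: [0.733, 0.68, 0.001, 0.002]
ft_force: [3.8, 0.2, 6.3]
width: 0.0134
grasp_force: 60.3
```

Call:
move_arm(jaw=[0.5,0.5,0.5,0.5,0.5], translation=[[0.15,-0.01,0],[0.3,-0.02,0],[0.45,-0.03,0],[0.55,-0.04,0],[0.55,-0.04,0]], dr=[[0,0,0],[0,0,0],[0,0,0],[0,0,0],[0,0,0]])

```text
time: 26.35
ee_pos: [0.6039, -0.263, 0.0927]
tcp_rot: [0.733, 0.68, -0.0, 0.001]
ft_force: [-2.9, 1.1, 9.2]
width: 0.0132
grasp_force: 61.0
```

```bash
python3 -c "
from h import *
s=sense();print(s['ee_pos'],s['ft_force'].round(1))"
```

```text
[ 0.60386561 -0.26303816  0.0927206 ] [-2.9  1.1  9.2]
```

The grip is home on its stop: the position matches and the force reads -2.9 N. I'll release, rise and check everything.

Call:
move_arm(jaw=[1.6,2.2,3,4,4], translation=[[0,0,0],[0,0,0],[0,0,0],[0,0,0],[0,0,2]], dr=[[0,0,0],[0,0,0],[0,0,0],[0,0,0],[0,0,0]])

```text
time: 26.98
ee_pos: [0.6024, -0.2618, 0.1091]
tcp_rot: [0.733, 0.68, -0.001, -0.002]
ft_force: [0.6, -0.2, 0.5]
width: 0.0401
grasp_force: 0.0
```

Call:
move_arm(jaw=[4,4,4,4,4], translation=[[0,0,5],[0,0,10],[-4,-2,15],[-9,-5,17],[-14,-8,17]], dr=[[0,0,0],[0,0,0],[0,0,0],[0,0,0],[0,0,0]])

```text
time: 27.6
ee_pos: [0.4637, -0.344, 0.2863]
tcp_rot: [0.733, 0.68, 0.0, 0.004]
ft_force: [0.1, -0.3, -0.4]
width: 0.04
grasp_force: 0.0
```

Run:
```python
from h import *
eyes.grab_frame("wrist")
f,K,P=grab("top","top3.png");g=f["pixels"];g0=np.load("top0.png.npz")["img"]
t=g[202:262,284:328].max(2);q=np.argwhere(t<90)[:,::-1]+[284,202]
print("cover px",len(q),q.min(0),q.max(0),cv2.minAreaRect(q.astype(np.float32)),onz(K,P,*q.mean(0),.03).round(3))
df=np.abs(g.astype(int)-g0).max(2)>60
n,l,st,c=cv2.connectedComponentsWithStats(df.astype(np.uint8))
for i in range(1,n):
    if st[i,4]>15:print(c[i].round(0),st[i])
f,K,P=grab("wrist","e1.png");s=sense();print(s["ee_pos"],s["time"])
print("ridge",proj(K,P,[.5378,-.1997,.042]).round(1))
p=proj(K,P,[.6058,-.2141,.03]);print("ptr",p.round(1))
```

```text
cover px 272 [300 219] [314 246] ((307.0511169433594, 232.47756958007812), (13.233469009399414, 27.615503311157227), 2.862405300140381) [ 0.54  -0.004  0.03 ]
[187. 205.] [183 199   8  13  57]
[174. 206.] [173 201   4  11  24]
[172. 218.] [170 215   6   7  25]
[179. 219.] [177 215   6   8  37]
[434. 333.] [  295   215   253   265 15048]
[307. 232.] [299 217  18  31 481]
[398. 248.] [388 233  21  31 442]
[417. 265.] [416 261   3   9  17]
[548. 262.] [546 260   5   5  16]
[527. 410.] [  359   326   281   154 15817]
[271. 368.] [249 350  51  38 554]
[450. 361.] [443 355  12  16  24]
[333. 370.] [330 360   7  19  28]
[235. 441.] [ 141  366  165  114 8277]
[418. 401.] [394 376  46  54 154]
[441. 411.] [398 387  95  46 194]
[348. 398.] [344 395  10   8  36]
[256. 403.] [252 396   7  17  33]
[323. 429.] [320 425   7  10  19]
[ 0.46222114 -0.34414206  0.28325345] 27.75
ridge [404.1  18.5]
ptr [482.5  33.6]
```

```bash
python3 -c "
from h import *
print(job.finish_job())"
```

```text
the job is handed in; nothing more can be done
None
```

The job is handed in after about 28 s of robot time: large knob at its anticlockwise stop, cover resting in the white tray, grip pulled level with the mark (within about 0.2 mm), held over 1.5 s and eased home; the last top view showed no other change where the arm did not block it.

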